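# Charge the lamp battery packs

## Robot

A 7-joint arm with a two-finger parallel gripper is mounted at the origin on the work surface. World frame = base frame: x ahead of the robot, y to its left, z up, the work surface at z = 0. Lengths are in mm, angles in rad, forces in N, time in s.
With the tool pointing down it reaches from about 400 to 875 mm from the base axis. Payload 4.4 kg.
Tool frame: the origin (TCP) lies midway between the tips of the shut fingers; the grasp point (between the pads) lies 19 mm behind it; z points along the fingers, y is the direction in which the jaws open and shut (so a half turn about z gives the same grasp; the last joint's range is limited). The gripper opens to 85 mm and grips with 20 to 120 N. Pads are 22 mm wide; open, the fingers measure 114 mm over their backs; the gripper's body (76 mm by 85 mm) begins 54 mm behind the grasp point. The pads swing forward as they close: fully open they stand 13 mm farther back than shut.
Start: joints at [-1.206, 0.628, 0.038, 1.517, -0.027, 0.996, -0.02], TCP at [271.417, 590.636, 231.313] pointing down, gripper open.
Joint ranges: [-3.06, 3.06], [-0.37, 2.12], [-1.25, 1.32], [0.18, 2.47], [-1.1, 4.24], [0.23, 1.98], [-2.94, 2.94]. Speed limits (rad/s): [2.57, 2.57, 3.14, 3.14, 3.14, 3.14, 3.14].

## Interface

Orientations are given as [roll, pitch, yaw] about the fixed x, y, z axes, in that order (R = Rz(yaw) Ry(pitch) Rx(roll)).
In Python, from cell import ctrl, vision gives the robot as it stands.
- The arm moves only by the tool play_rows, never from a script. Its arguments are lists of equal length, an entry for each row: "slide": the shift along the tool's x, y, z in mm, a list of three; "turn": the turn about the tool's z in rad; "fingers": the opening, from 0 (shut) to 1 (fully open). A call has 1 to 5 rows; each row is the pose to reach, as a shift and turn from the pose measured when the call began, along the tool's axes at that moment; what a row does not reach only later rows make up. A row lasts 1/8 s, in which the tool goes at most 62.5 mm and 10.7 degrees, less where a joint would pass 70% of its speed; a pose out of reach is approached as far as the arm can. A call with a gripper value outside its range is refused whole. The fingers move at their own pace and stop on an object; the grip force is fixed at half the most. Time passes only in rows, so rows that repeat a pose let the fingers close. It gives the time, the measured TCP pose, the force and the opening at its end, in the units of the state.
- ctrl.read_state(): the state, without advancing time (a new reading comes with each control period).
- vision.get_image(name): name is "side" or "top"; returns (picture, depth): 480x640x3 uint8, blue, green, red; 480x640 float32, mm along the optical axis (not along the pixel's ray), 0 where there is no reading.
- vision.camera_params(name): a dict with "fx", "fy", "cx", "cy" (pixels), "position" and "rotation" of the camera in the world. Camera axes: x right, y up, looking along -z (the intrinsics and any distortion apply to the point x, -y, -z); pixel columns grow to the right and rows downward; lengths in mm; the calibration is good to about 2 mm. A picture is of the moment at which its call begins. camera_params takes no time and is no camera call.
- ctrl.finish_job(): hands the job in, once; it reports no verdict.
The state is a dict: "clock": time; "qpos": joint angles; "qd": joint speeds; "tau": joint torques, N m; "eef_pos": TCP position; "tool_rot": TCP orientation; "force": force on the tool from outside, world axes, zero at the start; "torque": the same for the moment, N m; "width": finger opening in mm.
Only numpy, scipy, OpenCV 4.12 (cv2) and the standard library are available. Lean on these libraries where they do the work, as an engineer would, in place of code of your own. Each camera call takes 0.05 s, during which the arm holds its last target.

## Task

Turn the blank selector knob fully anticlockwise to its end stop, which is off. Then put every blue battery pack standing on the bench upright into a charger well of its own, opening the hinged cap of each well you use and pressing it fully shut again. Last, with every cap shut, turn the selector clockwise from its stop by two clicks for each pack loaded; keep the selector off whenever a cap is open, and leave the tools and other things on the bench alone.

Things in the scene. Friction and masses are not known exactly. Their poses are not given: they have to be found in the camera images.
- charger: Grey charger, fixed: 100 mm deep (44 mm to -x, 56 mm to +x of the wells' centres), 290 mm long (y), top deck 70 mm above the bench, three square wells in a row (y = -90, 0, +90 mm). Origin: bench level under the middle well; -x side roughly to the robot, may be turned. Each well has an orange hooded cap, 66 mm wide (y), 38 mm high over the deck, 36 mm in front of to 38 mm behind the well's centre, hinged behind.
- bay0 (a point): Centre of the floor of well 0 (12 mm above the bench, 58 mm below the deck), axes as the charger's. A pack stands in it upright with about 4 mm of play all round, in any quarter turn; its neck then rises 28 mm above the deck, under the shut cap.
- cap0_tab (a point): Centre of cap 0's black pull tab: flat, 24 mm wide (y), 8 mm thick (z), sticking out 36 mm from the cap's front (x), moving with the cap; shut, it is 104 mm above the bench, pointing to charger -x; open it points up. Pinch it across its width or lift it from below; the cap's front wall is 20 mm behind this point, so fingers reaching deep below the tab foul it as the cap swings.
- cap0 (a joint): Opening of cap 0, rad, about a hinge along the charger's y, 38 mm behind (+x of) the well's centre and 80 mm above the bench; shut, the tab centre is 93 mm in front of the hinge and 24 mm above it. 0 shut, 1.65 fully open (upright, a little past vertical, clear of the well). A stiff hinge (about 0.06 N m): it stays where it is left.
- bay1 (a point): Centre of the floor of well 1 (12 mm above the bench, 58 mm below the deck), axes as the charger's. A pack stands in it upright with about 4 mm of play all round, in any quarter turn; its neck then rises 28 mm above the deck, under the shut cap.
- cap1_tab (a point): Centre of cap 1's black pull tab: flat, 24 mm wide (y), 8 mm thick (z), sticking out 36 mm from the cap's front (x), moving with the cap; shut, it is 104 mm above the bench, pointing to charger -x; open it points up. Pinch it across its width or lift it from below; the cap's front wall is 20 mm behind this point, so fingers reaching deep below the tab foul it as the cap swings.
- cap1 (a joint): Opening of cap 1, rad, about a hinge along the charger's y, 38 mm behind (+x of) the well's centre and 80 mm above the bench; shut, the tab centre is 93 mm in front of the hinge and 24 mm above it. 0 shut, 1.65 fully open (upright, a little past vertical, clear of the well). A stiff hinge (about 0.06 N m): it stays where it is left.
- bay2 (a point): Centre of the floor of well 2 (12 mm above the bench, 58 mm below the deck), axes as the charger's. A pack stands in it upright with about 4 mm of play all round, in any quarter turn; its neck then rises 28 mm above the deck, under the shut cap.
- cap2_tab (a point): Centre of cap 2's black pull tab: flat, 24 mm wide (y), 8 mm thick (z), sticking out 36 mm from the cap's front (x), moving with the cap; shut, it is 104 mm above the bench, pointing to charger -x; open it points up. Pinch it across its width or lift it from below; the cap's front wall is 20 mm behind this point, so fingers reaching deep below the tab foul it as the cap swings.
- cap2 (a joint): Opening of cap 2, rad, about a hinge along the charger's y, 38 mm behind (+x of) the well's centre and 80 mm above the bench; shut, the tab centre is 93 mm in front of the hinge and 24 mm above it. 0 shut, 1.65 fully open (upright, a little past vertical, clear of the well). A stiff hinge (about 0.06 N m): it stays where it is left.
- selector_grip (a point): Centre of the blank selector knob, on its axis: a black fluted round knob 44 mm across, with its top 97 mm above the bench and this point 80 mm above it. Grip it across any diameter from above. It has no mark. It stands on a fixed grey box 120 x 120 x 60 mm tall, left or right of the charger.
- selector (a joint): Angle of the selector, rad, growing clockwise seen from above: 0 at its end stop (off), then a spring detent (click) every 30 degrees (0.5236 rad), up to 7 clicks (3.665). It takes about 0.2 N m to turn over a click and settles into the nearest one when let go.
- pack_a_neck (a point): Battery pack: blue block 52 x 52 x 52 mm with a white neck on top, 36 mm (x) by 24 mm (y) by 34 mm tall (86 mm in all, 0.24 to 0.39 kg), standing loose on the bench. The point is the centre of the neck, 69 mm above the pack's underside. May be absent.
- pack_b_neck (a point): Battery pack: blue block 52 x 52 x 52 mm with a white neck on top, 36 mm (x) by 24 mm (y) by 34 mm tall (86 mm in all, 0.24 to 0.39 kg), standing loose on the bench. The point is the centre of the neck, 69 mm above the pack's underside. May be absent.
- pack_c_neck (a point): Battery pack: blue block 52 x 52 x 52 mm with a white neck on top, 36 mm (x) by 24 mm (y) by 34 mm tall (86 mm in all, 0.24 to 0.39 kg), standing loose on the bench. The point is the centre of the neck, 69 mm above the pack's underside. May be absent.
- socket_tray: Red open tray 120 x 120 x 30 mm, fixed, holding three dark sockets up to 80 mm tall: leave alone.
- wax_tin: Green tin among the packs, 60 mm across, 55 mm tall: leave alone.
- spray_can: White spray can, 62 mm across, 170 mm tall: leave alone.
- driver: Red-handled screwdriver: leave alone.
- spanner: Steel spanner: leave alone.
- tape_roll: Black tape roll, 90 mm across, 25 mm tall: leave alone.
- socket0: Dark socket in the red tray: leave alone.
- socket1: Dark socket in the red tray: leave alone.
- socket2: Dark socket in the red tray: leave alone.
Not all that is in view belongs to the job. Leave any turquoise look-alike of the part that bears pack_a_neck alone. What is shaped like the part that bears pack_b_neck but brown or pink is not meant.

How it is judged:
By the outcome, as a careful person would: the job done as asked, in the order asked, and still so for the second after the job is handed in, with the robot touching nothing.
Of pack_a, pack_b, pack_c only 2 to 3 are there at a start; the rules pass over those that are not, and their reading is None.
At some moment in a run one of pack_a, pack_b, pack_c may be knocked a few centimetres aside while the robot is not near it.
It also fails if it takes over 210 s, if anything falls off the work surface, if the arm or the gripper's body presses on something with over 40 N, if the wrist force passes 120 N, or if a joint passes its speed limit or range.

## Working session

There is one attempt and no reset: what is moved stays moved. The work goes in short steps, Python scripts to look and compute and a tool call to move; the robot and the scene stay as the last step left them, time stands still between calls to the robot, and variables do not carry over. Pictures are saved under pics/ and viewed, and the job is handed in when it is done.

Besides the shell and the picture viewer there is one more tool, called after ">>>" as name(argument=value, ...), one argument or row to a line, values as JSON. play_rows: Moves the arm, as the interface text tells. Its arguments: {"type":"object","properties":{"slide":{"type":"array"},"turn":{"type":"array"},"fingers":{"type":"array"}},"required":["slide","turn","fingers"]}

```bash
ls; mkdir -p pics
python3 - <<'E'
from cell import ctrl, vision
import cv2
print(ctrl.read_state())
for n in("top","side"):
    im,d=vision.get_image(n); cv2.imwrite(f"pics/{n}0.png",im); print(n,vision.camera_params(n))
E
```

```text
pics
{'clock': 0.0, 'qpos': array([-1.20575824,  0.62935775,  0.03841472,  1.51836993, -0.02699686,
        0.99630243, -0.02002808]), 'qd': array([ 0.00047781,  0.00039685, -0.00252164,  0.00023891,  0.00021822,
       -0.00045451, -0.0008798 ]), 'tau': array([ 9.45846136e-05, -5.63400042e+01,  1.22644342e+00, -1.93438375e+01,
        1.10857340e-02,  1.07626832e-02,  6.91222013e-06]), 'eef_pos': array([271.15840798, 590.04679632, 230.38045065]), 'tool_rot': array([-3.13967240e+00,  1.27538108e-05,  2.71075019e+00]), 'force': array([-0.45199949,  0.04503681, -0.67131007]), 'torque': array([-0.00043223, -0.04601883,  0.00184027]), 'width': 85.3135526486815}
top {'fx': 460.6831415861161, 'fy': 460.6831415861161, 'cx': 313.0754650135803, 'cy': 240.76534812284228, 'position': array([ 326.50851449,   -8.03062906, 1154.95842029]), 'rotation': array([ 0.11577802,  0.01687236, -1.5564966 ])}
side {'fx': 500.5171524680737, 'fy': 500.5171524680737, 'cx': 322.2403528565584, 'cy': 245.34582379378804, 'position': array([ 298.09934549, -808.59124118,  695.42781457]), 'rotation': array([ 0.94620811,  0.00974259, -0.20506971])}
```

View pics/top0.png

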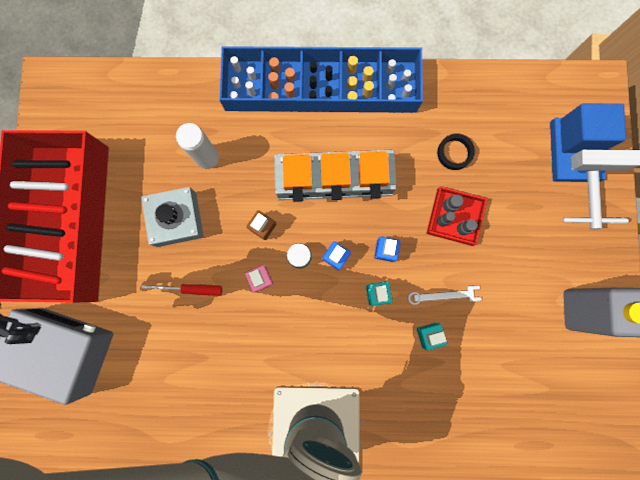

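View pics/side0.png

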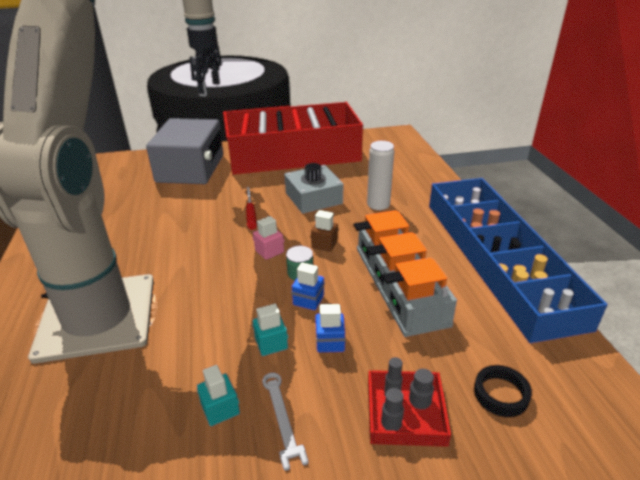

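The top view shows two blue packs at (337,255) and (388,248), the charger at (335,175) with its tabs towards the robot, the selector at (170,213), and turquoise, pink and brown decoys. The side view agrees. Next I measure them.

```bash
cat > h.py <<'E'
import numpy as np, cv2
from scipy.spatial.transform import Rotation as Ro
from cell import ctrl, vision
def cam(n):
    p=vision.camera_params(n); return p,Ro.from_euler('xyz',p['rotation']).as_matrix()
def ray(n,u,v):
    p,R=cam(n); d=np.array([(u-p['cx'])/p['fx'],-(v-p['cy'])/p['fy'],-1.]); return np.array(p['position']),R@d
def plane(n,u,v,z):
    o,d=ray(n,u,v); return o+d*(z-o[2])/d[2]
def proj(n,X):
    p,R=cam(n); c=R.T@(np.asarray(X,float)-p['position']); return np.array([p['cx']+p['fx']*c[0]/-c[2],p['cy']-p['fy']*c[1]/-c[2]])
def cloud(n,d):
    p,R=cam(n); v,u=np.mgrid[:480,:640]; D=np.stack([(u-p['cx'])/p['fx'],-(v-p['cy'])/p['fy'],-np.ones_like(u,float)],-1)
    return (D*d[...,None])@R.T+p['position']
def blobs(mask,mn=40):
    k,l,s,c=cv2.connectedComponentsWithStats(mask.astype(np.uint8))
    return [(l==i,s[i,4],c[i]) for i in range(1,k) if s[i,4]>=mn]
def hsv(im): return cv2.cvtColor(im,cv2.COLOR_BGR2HSV)
def rng(im,lo,hi): return cv2.inRange(hsv(im),np.array(lo),np.array(hi))>0
E
python3 - <<'E'
from h import *
im,d=vision.get_image("top"); C=cloud("top",d)
print("bench z",np.median(C[380:390,150:250,2]), C[310,500])
H=hsv(im)
for nm,lo,hi in(("blue",(108,120,60),(125,255,255)),("orange",(10,200,180),(19,255,255))):
    for m,a,c in blobs(rng(im,lo,hi)):
        P=C[m]; 
        if c[1]<120 : continue
        print(nm,a,c.round(1),P.mean(0).round(1),P.min(0).round(),P.max(0).round())
def reg(nm,u0,u1,v0,v1,zl,zh):
    s=C[v0:v1,u0:u1].reshape(-1,3); s=s[(s[:,2]>zl)&(s[:,2]<zh)]
    r=cv2.minAreaRect(s[:,:2].astype(np.float32)); print(nm,len(s),s.mean(0).round(1),r)
reg("knob",140,205,185,245,90,105)
reg("selbox",130,210,180,250,50,66)
reg("deck",265,405,145,205,64,74)
reg("captops",275,400,145,205,104,114)
reg("neckA",322,355,238,275,78,94)
reg("neckB",372,405,232,265,78,94)
b=im[140:260,130:430]; cv2.imwrite("pics/z0.png",cv2.resize(b,(780,312),interpolation=cv2.INTER_CUBIC))
E
```

```text
bench z 0.5973376581440561 [ 294.54652244 -449.01824865    1.88823426]
blue 3270 [584.8 135.1] [ 707.7 -624.7   92.7] [ 327. -699.   -0.] [ 778.   -8. 1155.]
blue 46 [602. 175.] [ 629.7 -699.4   30.1] [ 616. -709.   23.] [ 640. -661.   81.]
blue 143 [387.1 250.7] [ 433.5 -166.8   42. ] [ 411. -195.    8.] [ 468. -140.   57.]
blue 149 [339.4 256.7] [417.1 -51.3  48.9] [388. -77.   5.] [452. -12.  85.]
orange 856 [335.1 169.2] [615.  -37.4 113. ] [327. -70. 100.] [ 657.   -7. 1155.]
orange 886 [373.4 167.7] [ 619.3 -125.7  113.4] [ 327. -161.   74.] [ 660.   -8. 1155.]
orange 855 [296.6 170.7] [610.4  51.7 114.2] [327.  -8.  98.] [ 651.   85. 1155.]
knob 292 [511.6 359.9  97.3] ((512.1270751953125, 360.32940673828125), (44.30868911743164, 43.847564697265625), 66.27828216552734)
selbox 2099 [510.7 358.4  60.5] ((512.100830078125, 361.0558166503906), (120.4384765625, 123.36463928222656), 12.22801685333252)
deck 1557 [616.5 -35.8  69.9] ((622.5527954101562, -38.55928039550781), (99.42884063720703, 290.5387268066406), 2.762907028198242)
captops 3105 [610.  -39.2 108.1] ((601.7654418945312, -39.30903625488281), (112.463134765625, 246.15451049804688), 3.063951253890991)
neckA 159 [421.7 -44.8  86.1] ((421.88665771484375, -44.939491271972656), (23.912063598632812, 35.73646926879883), 57.218536376953125)
neckB 163 [ 439.2 -168.3   85.9] ((439.4507141113281, -168.75718688964844), (24.21186637878418, 35.96092224121094), 80.13435363769531)
```

View pics/z0.png

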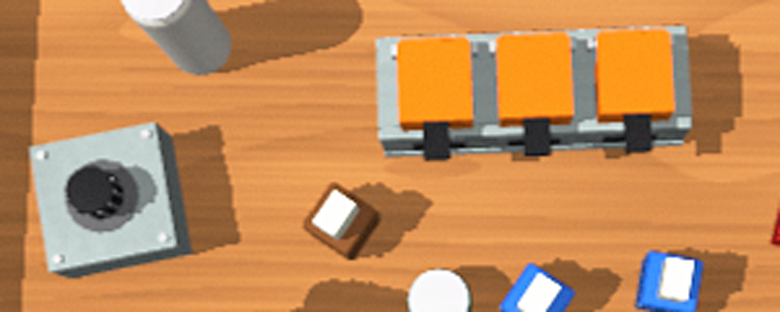

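```bash
cat >> h.py <<'E'
def go(x,y,z,yaw=None):
    s=ctrl.read_state(); R=Ro.from_euler('xyz',s['tool_rot']).as_matrix()
    d=R.T@(np.array([x,y,z])-s['eef_pos']); t=0
    if yaw is not None: t=-((yaw-s['tool_rot'][2]+np.pi/2)%np.pi-np.pi/2)
    print("slide",d.round(1),"turn",round(t,3),"q",s['qpos'].round(2),"rot",s['tool_rot'].round(3),"pos",s['eef_pos'].round(1),'t',round(s['clock'],2))
def st():
    s=ctrl.read_state(); print({k:np.round(s[k],3) for k in('clock','eef_pos','tool_rot','force','torque','width','qpos')})
YAW=0.0498; O=np.array([616.5,-38.9])
def ch(x,y,z):
    c,s=np.cos(YAW),np.sin(YAW); return O[0]+c*x-s*y,O[1]+s*x+c*y,z
E
python3 -c "
from h import *
go(512.2,360.3,170)"
```

```text
slide [-315.  -108.2   60.8] turn 0 q [-1.21  0.63  0.04  1.52 -0.03  1.   -0.02] rot [-3.14  -0.     2.711] pos [271.2 590.2 230.6] t 0.15
```

>>> play_rows(
  slide=[
    [-60,-20,0],
    [-120,-40,10],
    [-180,-60,20],
    [-240,-82,40],
    [-295,-101,55],
  ],
  turn=[0,0,0,0,0],
  fingers=[1,1,1,1,1],
)

```text
clock: 0.78
eef_pos: [493.9, 377.7, 176.6]
tool_rot: [-3.14, -0.0, 2.711]
force: [0.8, -0.3, -0.8]
width: 85.4
```

```bash
python3 -c "
from h import *
go(512.2,360.3,120)"
```

```text
slide [-23.9  -8.1  56.6] turn 0 q [-0.72  0.65  0.03  1.66 -0.02  0.84  0.46] rot [-3.14  -0.     2.711] pos [493.9 377.7 176.6] t 0.78
```

>>> play_rows(
  slide=[
    [-12,-4,15],
    [-24,-8,35],
    [-24,-8,57],
    [-24,-8,75],
    [-24,-8,85],
  ],
  turn=[0.18,0.36,0.54,0.72,0.9],
  fingers=[1,1,1,1,1],
)

```text
clock: 1.4
eef_pos: [511.6, 359.8, 90.2]
tool_rot: [-3.138, 0.002, 1.805]
force: [0.5, 0.0, -0.0]
width: 85.4
```

```bash
python3 -c "
from h import *
go(512.2,360.3,72);st()
im,d=vision.get_image('side'); cv2.imwrite('pics/s1.png',im[100:300,200:460].repeat(3,0).repeat(3,1))"
```

```text
slide [ 0.4  0.8 18.2] turn 0 q [-0.81  0.78  0.25  1.71 -0.28  0.69 -0.18] rot [-3.138e+00  2.000e-03  1.805e+00] pos [511.6 359.8  90.2] t 1.4
{'clock': np.float64(1.4), 'eef_pos': array([511.579, 359.807,  90.162]), 'tool_rot': array([-3.138e+00,  2.000e-03,  1.805e+00]), 'force': array([ 0.532,  0.035, -0.006]), 'torque': array([ 0.009,  0.017, -0.029]), 'width': np.float64(85.437), 'qpos': array([-0.81 ,  0.783,  0.253,  1.707, -0.28 ,  0.691, -0.175])}
```

View pics/s1.png

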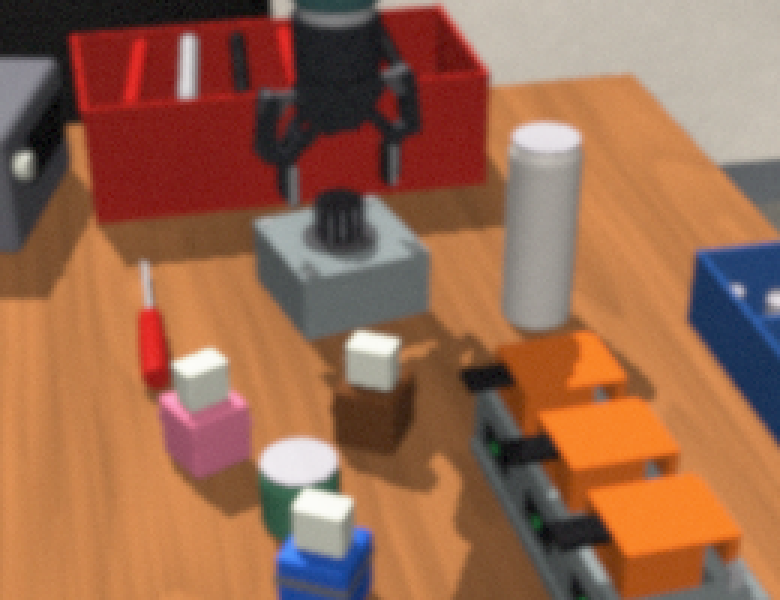

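The gripper is centred over the knob and clear of the can. Descending and gripping.

>>> play_rows(
  slide=[
    [0.5,0.5,17],
    [0.5,0.5,17],
    [0.5,0.5,17],
    [0.5,0.5,17],
    [0.5,0.5,17],
  ],
  turn=[0,0,0,0,0],
  fingers=[1,0,0,0,0],
)

```text
clock: 2.08
eef_pos: [511.8, 360.4, 73.0]
tool_rot: [-3.139, 0.002, 1.801]
force: [-1.0, -0.4, 4.9]
width: 42.0
```

```bash
python3 -c "
from h import *
st()"
```

```text
{'clock': np.float64(2.075), 'eef_pos': array([511.846, 360.389,  72.958]), 'tool_rot': array([-3.139e+00,  2.000e-03,  1.801e+00]), 'force': array([-0.976, -0.353,  4.859]), 'torque': array([-0.07 ,  0.01 , -0.018]), 'width': np.float64(42.001), 'qpos': array([-0.806,  0.808,  0.246,  1.713, -0.289,  0.661, -0.173])}
```

>>> play_rows(
  slide=[
    [0,0,0],
    [0,0,0],
    [0,0,0],
    [0,0,0],
  ],
  turn=[-0.17,-0.35,-0.52,-0.52],
  fingers=[0,0,0,0],
)

```text
clock: 2.58
eef_pos: [512.7, 360.8, 73.0]
tool_rot: [-3.14, 0.0, 2.319]
force: [3.3, 1.8, -3.2]
width: 42.3
```

```bash
python3 -c "
from h import *
st()"
```

```text
{'clock': np.float64(2.575), 'eef_pos': array([512.746, 360.834,  73.019]), 'tool_rot': array([-3.14 ,  0.   ,  2.319]), 'force': array([ 3.315,  1.81 , -3.231]), 'torque': array([ 0.353, -0.547,  0.079]), 'width': np.float64(42.281), 'qpos': array([-0.721,  0.796,  0.105,  1.709, -0.124,  0.645,  0.2  ])}
```

>>> play_rows(
  slide=[
    [0,0,0],
    [0,0,0],
    [0,0,0],
    [0,0,0],
  ],
  turn=[-0.17,-0.35,-0.52,-0.52],
  fingers=[0,0,0,0],
)

```text
clock: 3.08
eef_pos: [513.3, 361.7, 73.0]
tool_rot: [3.141, -0.0, 2.835]
force: [3.2, 2.9, -3.9]
width: 42.2
```

```bash
python3 -c "
from h import *
st()"
```

```text
{'clock': np.float64(3.075), 'eef_pos': array([513.297, 361.716,  73.045]), 'tool_rot': array([ 3.141, -0.   ,  2.835]), 'force': array([ 3.165,  2.938, -3.899]), 'torque': array([ 0.795, -0.526,  0.169]), 'width': np.float64(42.233), 'qpos': array([-0.637,  0.792, -0.036,  1.706,  0.042,  0.644,  0.569])}
```

>>> play_rows(
  slide=[
    [0.3,-0.8,0],
    [0.6,-1.6,0],
    [0.6,-1.6,0],
    [0.6,-1.6,0],
  ],
  turn=[-0.17,-0.35,-0.52,-0.52],
  fingers=[0,0,0,0],
)

```text
clock: 3.58
eef_pos: [513.3, 362.7, 73.1]
tool_rot: [3.137, 0.003, -2.931]
force: [3.5, 5.3, -6.5]
width: 42.1
```

```bash
python3 -c "
from h import *
st()"
```

```text
{'clock': np.float64(3.575), 'eef_pos': array([513.299, 362.727,  73.072]), 'tool_rot': array([ 3.137e+00,  3.000e-03, -2.931e+00]), 'force': array([ 3.501,  5.305, -6.48 ]), 'torque': array([ 1.268, -0.831,  0.194]), 'width': np.float64(42.116), 'qpos': array([-0.552,  0.796, -0.177,  1.706,  0.205,  0.653,  0.942])}
```

>>> play_rows(
  slide=[
    [0,0,0],
    [0,0,0],
    [0,0,0],
    [0,0,0],
  ],
  turn=[-0.17,-0.35,-0.52,-0.52],
  fingers=[0,0,0,0],
)

```text
clock: 4.08
eef_pos: [512.9, 363.7, 73.0]
tool_rot: [3.138, 0.006, -2.416]
force: [0.0, 4.5, -4.2]
width: 42.4
```

```bash
python3 -c "
from h import *
st()"
```

```text
{'clock': np.float64(4.075), 'eef_pos': array([512.941, 363.706,  73.033]), 'tool_rot': array([ 3.138,  0.006, -2.416]), 'force': array([ 0.034,  4.464, -4.211]), 'torque': array([ 0.908, -0.02 ,  0.214]), 'width': np.float64(42.391), 'qpos': array([-0.469,  0.81 , -0.317,  1.703,  0.361,  0.681,  1.321])}
```

>>> play_rows(
  slide=[
    [0,0,0],
  ],
  turn=[-0.17],
  fingers=[0],
)

```text
clock: 4.2
eef_pos: [512.7, 364.0, 73.1]
tool_rot: [3.14, 0.006, -2.248]
force: [1.2, 1.7, -3.0]
width: 42.1
```

```bash
python3 -c "
from h import *
st()"
```

```text
{'clock': np.float64(4.2), 'eef_pos': array([512.719, 364.002,  73.054]), 'tool_rot': array([ 3.14 ,  0.006, -2.248]), 'force': array([ 1.186,  1.698, -3.045]), 'torque': array([ 0.437, -0.182, -0.138]), 'width': np.float64(42.126), 'qpos': array([-0.444,  0.816, -0.361,  1.702,  0.409,  0.694,  1.446])}
```

>>> play_rows(
  slide=[
    [0,0,0],
  ],
  turn=[-0.17],
  fingers=[0],
)

```text
clock: 4.32
eef_pos: [512.4, 364.2, 73.0]
tool_rot: [3.141, 0.006, -2.08]
force: [0.7, 1.8, -1.5]
width: 42.0
```

```bash
python3 -c "
from h import *
st()"
```

```text
{'clock': np.float64(4.325), 'eef_pos': array([512.377, 364.17 ,  73.023]), 'tool_rot': array([ 3.141,  0.006, -2.08 ]), 'force': array([ 0.702,  1.831, -1.477]), 'torque': array([ 0.623,  0.02 , -0.017]), 'width': np.float64(42.015), 'qpos': array([-0.418,  0.823, -0.407,  1.701,  0.457,  0.708,  1.574])}
```

>>> play_rows(
  slide=[
    [0,0,0],
  ],
  turn=[-0.17],
  fingers=[0],
)

```text
clock: 4.45
eef_pos: [512.1, 364.3, 73.0]
tool_rot: [3.142, 0.005, -1.91]
force: [0.6, 2.8, -2.8]
width: 42.4
```

```bash
python3 -c "
from h import *
st()"
```

```text
{'clock': np.float64(4.45), 'eef_pos': array([512.063, 364.331,  73.044]), 'tool_rot': array([ 3.142,  0.005, -1.91 ]), 'force': array([ 0.561,  2.779, -2.763]), 'torque': array([0.64 , 0.07 , 0.086]), 'width': np.float64(42.372), 'qpos': array([-0.393,  0.831, -0.452,  1.7  ,  0.504,  0.724,  1.703])}
```

>>> play_rows(
  slide=[
    [1,0,0],
    [2,0,0],
  ],
  turn=[-0.17,-0.26],
  fingers=[0,0],
)

```text
clock: 4.7
eef_pos: [511.2, 359.9, 73.0]
tool_rot: [-3.142, 0.0, -1.657]
force: [-0.9, 1.6, 5.9]
width: 42.4
```

```bash
python3 -c "
from h import *
st()"
```

```text
{'clock': np.float64(4.7), 'eef_pos': array([511.178, 359.878,  72.977]), 'tool_rot': array([-3.142,  0.   , -1.657]), 'force': array([-0.886,  1.626,  5.928]), 'torque': array([ 0.23 ,  0.585, -0.319]), 'width': np.float64(42.423), 'qpos': array([-0.352,  0.842, -0.518,  1.704,  0.572,  0.75 ,  1.901])}
```

>>> play_rows(
  slide=[
    [0,0,0],
    [0,0,0],
  ],
  turn=[-0.17,-0.26],
  fingers=[0,0],
)

```text
clock: 4.95
eef_pos: [512.6, 355.1, 72.9]
tool_rot: [3.141, -0.008, -1.406]
force: [2.0, -4.9, 3.0]
width: 41.9
```

```bash
python3 -c "
from h import *
st()"
```

```text
{'clock': np.float64(4.95), 'eef_pos': array([512.616, 355.075,  72.939]), 'tool_rot': array([ 3.141, -0.008, -1.406]), 'force': array([ 1.978, -4.892,  3.012]), 'torque': array([-1.927, -0.725, -1.825]), 'width': np.float64(41.9), 'qpos': array([-0.314,  0.857, -0.58 ,  1.704,  0.637,  0.784,  2.103])}
```

>>> play_rows(
  slide=[
    [0,0,0],
    [0,0,0],
    [0,0,0],
    [0,0,0],
  ],
  turn=[0,0,0,0],
  fingers=[1,1,1,1],
)

```text
clock: 5.45
eef_pos: [512.2, 355.5, 73.0]
tool_rot: [3.14, -0.008, -1.406]
force: [-0.3, -0.5, -0.4]
width: 85.2
```

```bash
python3 -c "
from h import *
st();go(512.2,361,73,-1.864)"
```

```text
{'clock': np.float64(5.45), 'eef_pos': array([512.224, 355.538,  73.007]), 'tool_rot': array([ 3.14 , -0.008, -1.406]), 'force': array([-0.255, -0.55 , -0.388]), 'torque': array([-0.   , -0.001,  0.064]), 'width': np.float64(85.244), 'qpos': array([-0.315,  0.857, -0.58 ,  1.704,  0.637,  0.784,  2.102])}
slide [-5.4 -0.9 -0. ] turn 0.458 q [-0.31  0.86 -0.58  1.7   0.64  0.78  2.1 ] rot [ 3.14  -0.008 -1.406] pos [512.2 355.5  73. ] t 5.45
```

>>> play_rows(
  slide=[
    [-3,-0.5,0],
    [-5.4,-0.9,0],
    [-5.4,-0.9,0],
    [-5.4,-0.9,0],
    [-5.4,-0.9,0],
  ],
  turn=[0.15,0.3,0.3,0.3,0.3],
  fingers=[1,1,0,0,0],
)

```text
clock: 6.08
eef_pos: [511.4, 361.0, 73.3]
tool_rot: [3.141, -0.008, -1.704]
force: [-3.8, -1.1, 5.3]
width: 42.1
```

>>> play_rows(
  slide=[
    [0,0,0],
  ],
  turn=[0],
  fingers=[0],
)

```text
clock: 6.2
eef_pos: [511.3, 361.0, 73.3]
tool_rot: [3.141, -0.008, -1.703]
force: [-0.0, -0.3, -0.0]
width: 42.2
```

```bash
python3 -c "
from h import *
st()"
```

```text
{'clock': np.float64(6.2), 'eef_pos': array([511.277, 361.041,  73.335]), 'tool_rot': array([ 3.141, -0.008, -1.703]), 'force': array([-0.009, -0.326, -0.048]), 'torque': array([ 0.06 , -0.16 , -0.111]), 'width': np.float64(42.206), 'qpos': array([-0.364,  0.842, -0.506,  1.696,  0.561,  0.759,  1.861])}
```

>>> play_rows(
  slide=[
    [0,0,0],
    [0,0,0],
  ],
  turn=[-0.08,-0.12],
  fingers=[0,0],
)

```text
clock: 6.45
eef_pos: [511.4, 361.0, 73.3]
tool_rot: [3.14, -0.008, -1.582]
force: [-1.7, -0.4, 0.8]
width: 42.1
```

```bash
python3 -c "
from h import *
st()"
```

```text
{'clock': np.float64(6.45), 'eef_pos': array([511.384, 360.965,  73.317]), 'tool_rot': array([ 3.14 , -0.008, -1.582]), 'force': array([-1.652, -0.4  ,  0.815]), 'torque': array([ 0.026,  0.17 , -0.857]), 'width': np.float64(42.093), 'qpos': array([-0.346,  0.849, -0.537,  1.696,  0.591,  0.771,  1.958])}
```

Torque of 0.86 N m after only 0.12 rad, against a 0.2 N m detent, confirms the selector is on its stop. Releasing and going to the charger.

>>> play_rows(
  slide=[
    [0,0,0],
    [0,0,0],
    [0,0,0],
    [0,0,-30],
    [0,0,-70],
  ],
  turn=[0,0,0,0,0],
  fingers=[1,1,1,1,1],
)

```text
clock: 7.08
eef_pos: [510.9, 360.9, 143.1]
tool_rot: [3.138, -0.009, -1.582]
force: [0.0, 0.2, -0.2]
width: 85.4
```

```bash
python3 -c "
from h import *
x,y,z=ch(-57,90,0); print(x,y,[ch(-55,k,0)[:2] for k in(-90,0,90)]); go(x,y,200,YAW)
im,d=vision.get_image('top');C=cloud('top',d)
s=C[165:215,265:405].reshape(-1,3);s=s[(s[:,2]>40)&(s[:,2]<200)]
# tabs: dark, z 100-112
m=(hsv(im)[...,2]<70)&(C[...,2]>98)&(C[...,2]<114)
for a in blobs(m,10): 
  if a[2][1]<220 and 270<a[2][0]<400: print(a[2],C[a[0]].mean(0).round(1),C[a[0]].min(0).round(1),C[a[0]].max(0).round(1))
"
```

```text
555.0905188937049 48.15099442427757 [(np.float64(566.0483346458751), np.float64(-131.52628926495652)), (np.float64(561.5681870060438), np.float64(-41.63786800211912)), (np.float64(557.0880393662125), np.float64(48.25055326071826))]
slide [312.8 -47.5 -54.1] turn 1.51 q [-0.31  0.76 -0.59  1.65  0.52  0.9   2.01] rot [ 3.138 -0.009 -1.582] pos [510.9 360.9 143.1] t 7.08
[336.375      192.46323529] [561.3 -41.  107.7] [545.9 -51.7 103. ] [579.2 -30.7 112.8]
[374.90140845 190.64084507] [ 566.5 -129.9  107.9] [ 548.9 -141.9  102.2] [ 582.9 -118.6  113.8]
[297.55782313 193.73469388] [557.3  48.9 107.8] [540.6  36.3 101.2] [573.8  59.7 112.4]
```

>>> play_rows(
  slide=[
    [30,-5,-35],
    [90,-14,-60],
    [150,-23,-60],
    [210,-32,-60],
    [270,-41,-58],
  ],
  turn=[0.18,0.36,0.54,0.72,0.9],
  fingers=[0.6,0.6,0.6,0.6,0.6],
)

```text
clock: 7.75
eef_pos: [551.5, 91.6, 208.7]
tool_rot: [-3.136, 0.003, -2.488]
force: [2.0, 0.8, -0.1]
width: 51.3
```

```bash
python3 -c "
from h import *
go(*ch(-57,90,150),YAW)"
```

```text
slide [ 23.7 -36.4  58.9] turn 0.604 q [ 0.06  0.55 -0.42  1.8   0.29  0.85  1.73] rot [-3.136e+00  3.000e-03 -2.488e+00] pos [551.5  91.6 208.7] t 7.75
```

>>> play_rows(
  slide=[
    [8,-12,10],
    [16,-24,30],
    [24,-36,59],
    [24,-36,59],
    [24,-36,59],
  ],
  turn=[0.18,0.36,0.52,0.604,0.604],
  fingers=[0.6,0.6,0.55,0.55,0.55],
)

```text
clock: 8.38
eef_pos: [554.6, 48.4, 149.7]
tool_rot: [-3.138, 0.006, -3.091]
force: [0.2, 0.6, 0.2]
width: 47.1
```

```bash
python3 -c "
from h import *
go(*ch(-57,90,94),YAW)"
```

```text
slide [-0.1 -0.1 55.7] turn 0.001 q [ 0.01  0.61 -0.22  1.86  0.2   0.69  1.29] rot [-3.138  0.006 -3.091] pos [554.6  48.4 149.7] t 8.38
```

>>> play_rows(
  slide=[
    [0,0,30],
    [0,0,57],
    [0,0,57],
    [0,0,57],
    [0,0,57],
  ],
  turn=[0,0,0,0,0],
  fingers=[0.55,0.55,0,0,0],
)

```text
clock: 9.0
eef_pos: [554.6, 49.2, 93.6]
tool_rot: [-3.139, 0.006, -3.09]
force: [-2.8, 3.5, 0.2]
width: 22.2
```

```bash
python3 -c "
from h import *
st()
h=np.array([38,80]);v=np.array([-95,24]);p0=np.array([-57,104])
for a in np.arange(0,1.70,.15):
  a=min(a,1.65);c,s=np.cos(-a),np.sin(-a);q=h+np.array([c*v[0]-s*v[1],s*v[0]+c*v[1]]);print(round(a,2),(q-p0).round(1))
im,d=vision.get_image('side'); cv2.imwrite('pics/s2.png',im[130:350,280:500].repeat(2,0).repeat(2,1))"
```

```text
{'clock': np.float64(9.0), 'eef_pos': array([554.636,  49.243,  93.565]), 'tool_rot': array([-3.139,  0.006, -3.09 ]), 'force': array([-2.776,  3.502,  0.218]), 'torque': array([0.502, 0.728, 0.053]), 'width': np.float64(22.244), 'qpos': array([-0.015,  0.691, -0.193,  1.901,  0.236,  0.566,  1.259])}
0.0 [0. 0.]
0.15 [ 4.7 13.9]
0.3 [11.3 27. ]
0.45 [19.9 38.9]
0.6 [30.1 49.4]
0.75 [41.8 58.3]
0.9 [54.7 65.3]
1.05 [68.5 70.3]
1.2 [82.9 73.2]
1.35 [97.6 73.9]
1.5 [112.2  72.5]
1.65 [126.4  68.8]
```

View pics/s2.png

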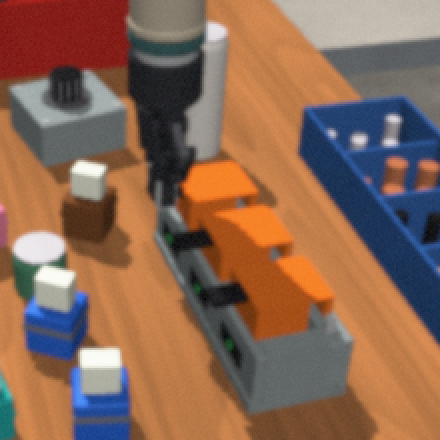

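>>> play_rows(
  slide=[
    [-4.7,0,-14],
    [-11.3,0,-27],
    [-20,0,-39],
    [-30,0,-49],
    [-42,0,-58],
  ],
  turn=[0,0,0,0,0],
  fingers=[0,0,0,0,0],
)

```text
clock: 9.68
eef_pos: [597.1, 51.5, 150.9]
tool_rot: [-3.14, 0.006, -3.09]
force: [5.0, 2.4, -19.2]
width: 22.0
```

```bash
python3 -c "
from h import *
st()
im,d=vision.get_image('side'); cv2.imwrite('pics/s3.png',im[130:350,280:500].repeat(2,0).repeat(2,1))"
```

```text
{'clock': np.float64(9.675), 'eef_pos': array([597.073,  51.518, 150.926]), 'tool_rot': array([-3.14 ,  0.006, -3.09 ]), 'force': array([  4.953,   2.415, -19.217]), 'torque': array([ 0.559, -0.676, -0.075]), 'width': np.float64(21.99), 'qpos': array([ 0.007,  0.656, -0.224,  1.745,  0.203,  0.757,  1.303])}
```

View pics/s3.png

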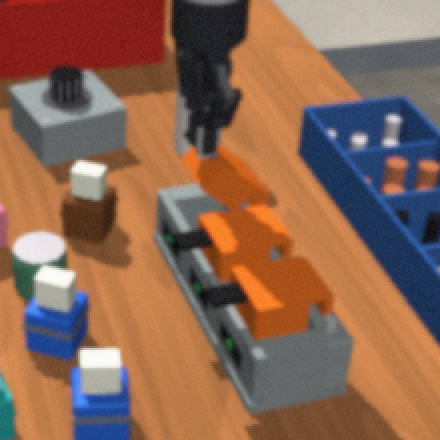

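>>> play_rows(
  slide=[
    [-13,0,-6],
    [-27,0,-11],
    [-41,0,-13.5],
    [-56,0,-14],
    [-70,0,-12.5],
  ],
  turn=[0,0,0,0,0],
  fingers=[0,0,0,0,0],
)

```text
clock: 10.35
eef_pos: [667.5, 55.1, 164.7]
tool_rot: [-3.14, 0.005, -3.09]
force: [-3.4, 1.7, -5.9]
width: 19.9
```

>>> play_rows(
  slide=[
    [-8,0,1.5],
    [-15,0,4],
    [-17,0,4.5],
    [-17,0,4.5],
  ],
  turn=[0,0,0,0],
  fingers=[0,0,0,0],
)

```text
clock: 10.85
eef_pos: [685.3, 54.9, 160.8]
tool_rot: [-3.139, 0.007, -3.091]
force: [0.1, 0.0, -0.8]
width: -0.1
```

```bash
python3 -c "
from h import *
st()
im,d=vision.get_image('side'); cv2.imwrite('pics/s4.png',im[130:350,280:500].repeat(2,0).repeat(2,1))"
```

```text
{'clock': np.float64(10.85), 'eef_pos': array([685.305,  54.911, 160.848]), 'tool_rot': array([-3.139,  0.007, -3.091]), 'force': array([ 0.106,  0.027, -0.833]), 'torque': array([-0.009, -0.065, -0.002]), 'width': np.float64(-0.083), 'qpos': array([ 1.000e-03,  7.600e-01, -2.240e-01,  1.472e+00,  1.970e-01,
        9.250e-01,  1.340e+00])}
```

View pics/s4.png

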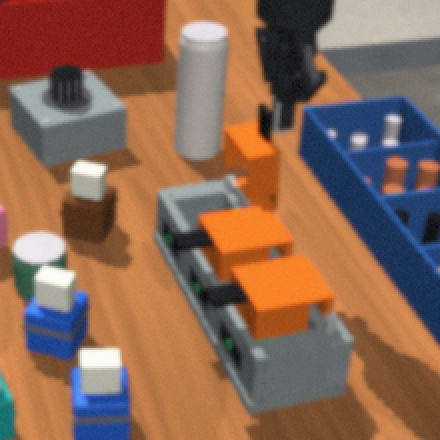

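Fingers slipped off late: the cap is nearly open. I'll back off and measure its angle.

>>> play_rows(
  slide=[
    [0,0,-35],
    [0,0,-60],
    [60,0,-60],
    [120,0,-60],
    [170,0,-60],
  ],
  turn=[0,0,0,0,0],
  fingers=[0,0,0,0,0],
)

```text
clock: 11.52
eef_pos: [512.6, 45.9, 220.1]
tool_rot: [-3.138, 0.007, -3.092]
force: [0.9, -0.0, 0.5]
width: 0.0
```

```bash
cat >> h.py <<'E'
def capang(k,show=False):
    # open-angle estimates from side/top depth: dark tab points above deck within cap k's band
    out={}
    for n in("top","side"):
        im,d=vision.get_image(n);C=cloud(n,d);c,s=np.cos(YAW),np.sin(YAW)
        X=(C[...,0]-O[0])*c+(C[...,1]-O[1])*s;Y=-(C[...,0]-O[0])*s+(C[...,1]-O[1])*c;Z=C[...,2]
        m=(abs(Y-90*(k-1))<16)&(X>-80)&(X<100)&(Z>95)&(Z<205)
        t=m&(hsv(im)[...,2]<75)
        o=m&rng(im,(8,150,100),(20,255,255))
        f=lambda q:(int(q.sum()),np.percentile(X[q],[5,50,95]).round(1),np.percentile(Z[q],[5,50,95]).round(1)) if q.sum()>3 else None
        print(n,"tab",f(t),"orange",f(o))
E
python3 -c "
from h import *
st();capang(2);capang(1)
im,d=vision.get_image('side'); cv2.imwrite('pics/s5.png',im[130:350,280:500].repeat(2,0).repeat(2,1))"
```

```text
{'clock': np.float64(11.525), 'eef_pos': array([512.598,  45.922, 220.065]), 'tool_rot': array([-3.138,  0.007, -3.092]), 'force': array([ 0.895, -0.007,  0.475]), 'torque': array([-0.035, -0.033,  0.026]), 'width': np.float64(0.021), 'qpos': array([ 0.034,  0.456, -0.257,  1.906,  0.164,  0.793,  1.308])}
top tab None orange None
side tab (69, array([47.9, 49.9, 52.8]), array([161.7, 175.6, 188.9])) orange (155, array([22.9, 41.3, 56.1]), array([150.6, 153.6, 179.4]))
top tab (114, array([-69. , -54.1, -40. ]), array([104.6, 107.8, 111.5])) orange (450, array([-34.9,   0.5,  36.3]), array([104.8, 108.1, 111.1]))
side tab (144, array([-71.9, -57.5, -42.3]), array([103.1, 107.1, 108.8])) orange (370, array([-36.3,  -1.1,  34.8]), array([105.7, 107.7, 109.4]))
```

View pics/s5.png

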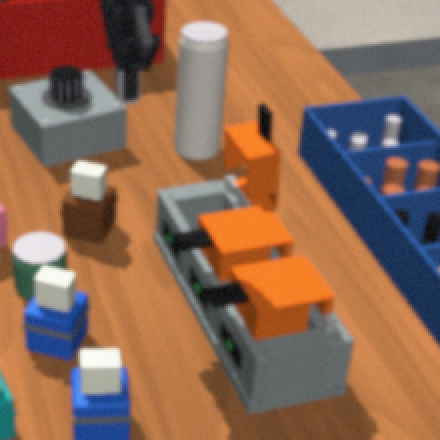

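>>> play_rows(
  slide=[
    [-50,0,0],
    [-105,0,30],
    [-120,0,52],
    [-138,0,52],
    [-148,0,52],
  ],
  turn=[0,0,0,0,0],
  fingers=[0,0,0,0,0],
)

```text
clock: 12.4
eef_pos: [665.6, 53.5, 168.8]
tool_rot: [-3.139, 0.008, -3.092]
force: [-10.5, -0.0, -2.0]
width: -0.4
```

>>> play_rows(
  slide=[
    [-6,0,0],
    [-10,0,0],
    [-10,0,0],
  ],
  turn=[0,0,0],
  fingers=[0,0,0],
)

```text
clock: 12.78
eef_pos: [665.9, 53.5, 168.5]
tool_rot: [-3.137, -0.013, -3.092]
force: [-24.3, -1.2, 14.9]
width: -0.1
```

```bash
python3 -c "
from h import *
st();capang(2)"
```

```text
{'clock': np.float64(12.775), 'eef_pos': array([665.946,  53.528, 168.513]), 'tool_rot': array([-3.137, -0.013, -3.092]), 'force': array([-24.267,  -1.247,  14.854]), 'torque': array([-0.335,  5.078, -0.077]), 'width': np.float64(-0.053), 'qpos': array([ 0.005,  0.735, -0.229,  1.505,  0.194,  0.938,  1.337])}
top tab None orange None
side tab (123, array([45.9, 57.4, 66.8]), array([157.7, 182.7, 201.2])) orange (141, array([33.7, 51.3, 69.9]), array([149.8, 151.8, 169.8]))
```

>>> play_rows(
  slide=[
    [15,0,-10],
    [40,0,-50],
    [95,0,-70],
    [150,0,-75],
    [170,60,-75],
  ],
  turn=[0,0,0.18,0.36,0.5],
  fingers=[0,0,0.6,0.6,0.6],
)

```text
clock: 13.5
eef_pos: [493.7, 100.0, 246.9]
tool_rot: [-3.13, -0.006, 2.676]
force: [2.0, 1.9, 0.5]
width: 51.1
```

```bash
cat >> h.py <<'E'
def packs(save=None):
    im,d=vision.get_image('top');C=cloud('top',d); n=0
    if save: cv2.imwrite(save,im)
    bl=rng(im,(105,110,50),(128,255,255))&(C[...,2]>3)&(C[...,2]<60)&(C[...,0]<560)
    for m,a,c in blobs(cv2.morphologyEx(bl.astype(np.uint8),cv2.MORPH_CLOSE,np.ones((3,3)))>0,30):
        k=cv2.dilate(m.astype(np.uint8),np.ones((25,25)))>0
        q=k&(C[...,2]>80)&(C[...,2]<92)&(hsv(im)[...,1]<60)
        if q.sum()<20: print("blob no neck",c,a); continue
        b=max(blobs(q,10),key=lambda t:t[1])[0]
        r=cv2.minAreaRect(C[b][:,:2].astype(np.float32)); w,h=r[1]; ang=r[2] if w<h else r[2]+90
        yaw=np.deg2rad(ang+90); print("pack",np.round(r[0],1),(round(w,1),round(h,1)),"jaw deg",round(ang,1),"yaw",round((yaw+np.pi/2)%np.pi-np.pi/2,3),b.sum())
E
python3 -c "
from h import *
packs('pics/t6.png');st()
im,d=vision.get_image('side'); cv2.imwrite('pics/s6.png',im)"
```

```text
pack [ 439.5 -168.3] (23.4, 35.1) jaw deg 78.7 yaw -0.196 156
pack [421.6 -44.7] (23.9, 35.1) jaw deg 57.3 yaw -0.57 156
{'clock': np.float64(13.55), 'eef_pos': array([490.379, 114.484, 247.048]), 'tool_rot': array([-3.137, -0.011,  2.688]), 'force': array([-3.861,  6.312, -0.337]), 'torque': array([ 0.472,  0.226, -0.026]), 'width': np.float64(51.245), 'qpos': array([-0.178,  0.408, -0.145,  1.886,  0.069,  0.863,  0.76 ])}
```

View pics/s6.png

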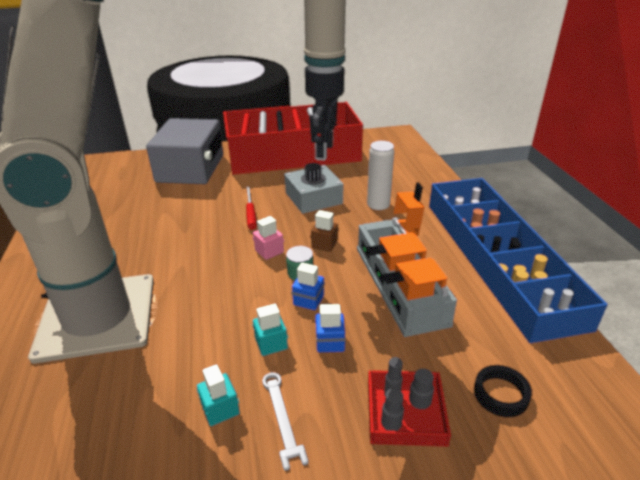

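View pics/t6.png

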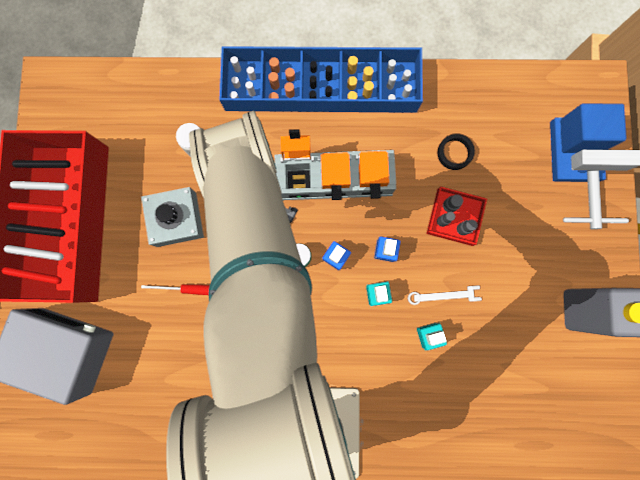

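Cap 2 is open, its well (295,178) is clear, and the packs haven't moved. Going above pack A.

```bash
python3 -c "
from h import *
go(421.7,-44.8,140,-.572)"
```

```text
slide [  -4.4 -171.9  107.8] turn 0.129 q [-0.18  0.41 -0.14  1.88  0.07  0.86  0.77] rot [-3.137 -0.009  2.699] pos [492.5 112.5 247. ] t 13.6
```

>>> play_rows(
  slide=[
    [0,-50,10],
    [-2,-100,35],
    [-4,-150,70],
    [-4,-172,105],
    [-4,-172,108],
  ],
  turn=[0.05,0.1,0.13,0.13,0.13],
  fingers=[0.6,0.6,0.6,0.6,0.6],
)

```text
clock: 14.22
eef_pos: [420.3, -46.0, 138.8]
tool_rot: [-3.134, -0.011, 2.566]
force: [0.4, 0.3, -0.5]
width: 51.1
```

```bash
python3 -c "
from h import *
go(421.7,-44.8,66,-.572)"
```

```text
slide [-1.3  2.3 72.7] turn -0.003 q [ 0.1   0.48 -0.08  2.2   0.08  0.47  0.95] rot [-3.134 -0.011  2.566] pos [420.3 -46.  138.8] t 14.22
```

>>> play_rows(
  slide=[
    [-1,2,40],
    [-1.3,2.3,75],
    [-1.3,2.3,76],
    [-1.3,2.3,76],
    [-1.3,2.3,76],
  ],
  turn=[0,0,0,0,0],
  fingers=[0.6,0.6,0.6,0,0],
)

```text
clock: 14.85
eef_pos: [423.2, -44.6, 64.4]
tool_rot: [-3.136, -0.008, 2.567]
force: [-0.2, 0.2, 2.6]
width: 22.8
```

>>> play_rows(
  slide=[
    [0,0,0],
    [0,0,0],
    [0,0,-20],
    [0,0,-60],
  ],
  turn=[0,0,0,0],
  fingers=[0,0,0,0],
)

```text
clock: 15.35
eef_pos: [422.5, -44.5, 124.1]
tool_rot: [-3.134, -0.011, 2.567]
force: [1.4, 0.5, -2.4]
width: 23.1
```

```bash
python3 -c "
from h import *
st();go(*ch(0,90,200),YAW)
im,d=vision.get_image('side'); cv2.imwrite('pics/s7.png',im[150:400,200:450].repeat(2,0).repeat(2,1))"
```

```text
{'clock': np.float64(15.35), 'eef_pos': array([422.458, -44.508, 124.058]), 'tool_rot': array([-3.134, -0.011,  2.567]), 'force': array([ 1.426,  0.52 , -2.363]), 'torque': array([-0.009, -0.09 ,  0.01 ]), 'width': np.float64(23.055), 'qpos': array([ 0.092,  0.513, -0.075,  2.211,  0.089,  0.434,  0.941])}
slide [-106.3  182.6  -78.6] turn -0.625 q [ 0.09  0.51 -0.07  2.21  0.09  0.43  0.94] rot [-3.134 -0.011  2.567] pos [422.5 -44.5 124.1] t 15.35
```

View pics/s7.png

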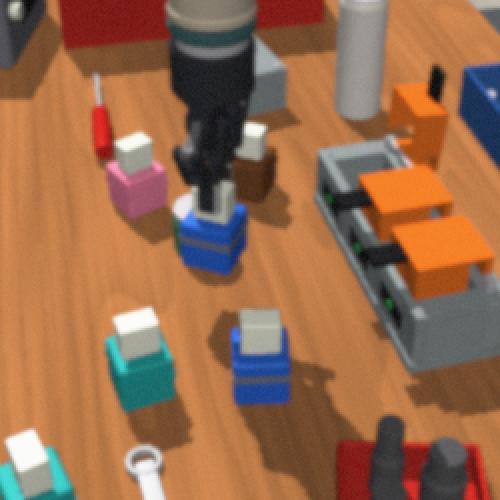

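>>> play_rows(
  slide=[
    [-5,10,-50],
    [-25,45,-65],
    [-50,87,-65],
    [-76,130,-65],
    [-100,172,-65],
  ],
  turn=[-0.1,-0.23,-0.36,-0.49,-0.625],
  fingers=[0,0,0,0,0],
)

```text
clock: 16.02
eef_pos: [604.0, 45.7, 192.2]
tool_rot: [-3.141, -0.006, -3.088]
force: [0.0, 0.6, -2.6]
width: 23.1
```

```bash
python3 -c "
from h import *
st();go(*ch(0,90,150),YAW)
im,d=vision.get_image('side'); cv2.imwrite('pics/s8.png',im[100:320,280:500].repeat(2,0).repeat(2,1))"
```

```text
{'clock': np.float64(16.025), 'eef_pos': array([604.028,  45.68 , 192.201]), 'tool_rot': array([-3.141, -0.006, -3.088]), 'force': array([ 0.026,  0.63 , -2.594]), 'torque': array([-0.008, -0.028, -0.017]), 'width': np.float64(23.071), 'qpos': array([ 0.046,  0.621, -0.27 ,  1.677,  0.204,  0.877,  1.317])}
slide [-8.5  4.9 42.1] turn 0.004 q [ 0.05  0.62 -0.27  1.68  0.2   0.88  1.32] rot [-3.141 -0.006 -3.088] pos [604.   45.7 192.2] t 16.02
```

View pics/s8.png

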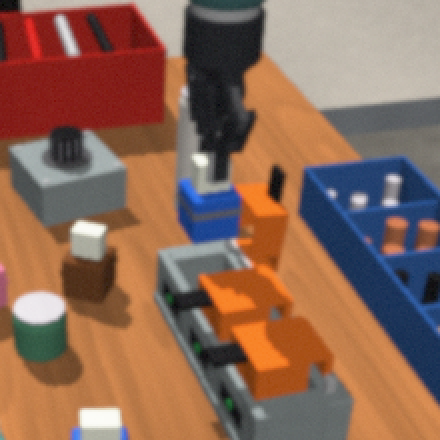

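>>> play_rows(
  slide=[
    [-5,3,10],
    [-9.5,4.9,25],
    [-9.5,4.9,42],
    [-9.5,4.9,44],
    [-9.5,4.9,44],
  ],
  turn=[0,0,0,0,0],
  fingers=[0,0,0,0,0],
)

```text
clock: 16.7
eef_pos: [619.4, 55.7, 148.2]
tool_rot: [3.138, 0.002, -3.081]
force: [0.3, 0.6, -3.7]
width: 22.8
```

```bash
python3 -c "
from h import *
go(*ch(1,90,77),YAW);st()
im,d=vision.get_image('side');C=cloud('side',d)
c,s=np.cos(YAW),np.sin(YAW);X=(C[...,0]-O[0])*c+(C[...,1]-O[1])*s;Y=-(C[...,0]-O[0])*s+(C[...,1]-O[1])*c
b=rng(im,(105,110,50),(128,255,255))&(C[...,2]>75)&(abs(X)<50)&(Y>40)&(Y<140)
print(b.sum(),np.percentile(X[b],[2,98]),np.percentile(Y[b],[2,98]),np.percentile(C[...,2][b],[2,98]))
cv2.imwrite('pics/s9.png',im[130:300,320:490].repeat(3,0).repeat(3,1))"
```

```text
slide [ 6.8 -4.6 71.1] turn 0.011 q [ 0.02  0.69 -0.26  1.68  0.22  0.8   1.3 ] rot [ 3.138e+00  2.000e-03 -3.081e+00] pos [619.4  55.7 148.2] t 16.7
{'clock': np.float64(16.7), 'eef_pos': array([619.396,  55.748, 148.181]), 'tool_rot': array([ 3.138e+00,  2.000e-03, -3.081e+00]), 'force': array([ 0.253,  0.578, -3.699]), 'torque': array([ 0.018, -0.004,  0.005]), 'width': np.float64(22.768), 'qpos': array([ 0.024,  0.692, -0.257,  1.677,  0.224,  0.798,  1.298])}
574 [-21.27783473  25.92279676] [ 64.8572771  110.15528629] [ 88.67955165 136.74605911]
```

View pics/s9.png

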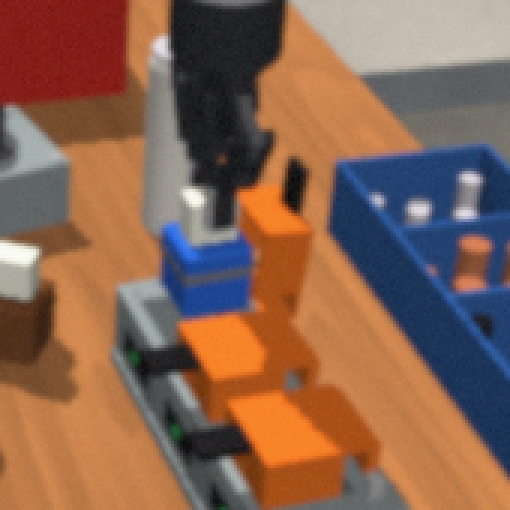

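>>> play_rows(
  slide=[
    [6,-4,0],
    [6.8,-4.6,0],
    [6.8,-4.6,0],
    [6.8,-4.6,0],
  ],
  turn=[0.01,0.01,0.01,0.01],
  fingers=[0,0,0,0],
)

```text
clock: 17.25
eef_pos: [613.5, 51.1, 148.8]
tool_rot: [3.138, 0.004, -3.091]
force: [0.2, 0.9, -2.8]
width: 22.6
```

```bash
python3 -c "
from h import *
go(*ch(1,90,77),YAW);st()
im,d=vision.get_image('side');C=cloud('side',d)
c,s=np.cos(YAW),np.sin(YAW);X=(C[...,0]-O[0])*c+(C[...,1]-O[1])*s;Y=-(C[...,0]-O[0])*s+(C[...,1]-O[1])*c
b=rng(im,(105,110,50),(128,255,255))&(C[...,2]>75)&(abs(X)<50)&(Y>40)&(Y<140)
print(b.sum(),np.percentile(X[b],[2,98]),np.percentile(Y[b],[2,98]),np.percentile(C[...,2][b],[2,98]))"
```

```text
slide [ 0.8 -0.3 71.8] turn 0.001 q [ 0.03  0.68 -0.26  1.7   0.22  0.79  1.29] rot [ 3.138  0.004 -3.091] pos [613.5  51.1 148.8] t 17.25
{'clock': np.float64(17.25), 'eef_pos': array([613.52 ,  51.061, 148.82 ]), 'tool_rot': array([ 3.138,  0.004, -3.091]), 'force': array([ 0.163,  0.905, -2.751]), 'torque': array([ 0.022, -0.002, -0.008]), 'width': np.float64(22.619), 'qpos': array([ 0.031,  0.683, -0.256,  1.697,  0.222,  0.786,  1.294])}
572 [-27.10809692  20.31009452] [ 60.76937874 104.65760639] [ 90.06566111 137.45128463]
```

```bash
python3 -c "
from h import *
im,d=vision.get_image('side');C=cloud('side',d)
c,s=np.cos(YAW),np.sin(YAW);X=(C[...,0]-O[0])*c+(C[...,1]-O[1])*s;Y=-(C[...,0]-O[0])*s+(C[...,1]-O[1])*c;Z=C[...,2]
o=rng(im,(8,150,100),(20,255,255))
for k in(-1,0):
  b=o&(abs(Y-90*k)<42)&(abs(X)<50)&(Z>100)&(Z<115);print('cap',k,np.percentile(X[b],[1,99]),np.percentile(Y[b],[1,99]))
b=rng(im,(105,110,50),(128,255,255))&(Z>95)&(Z<125)&(abs(X)<50)&(Y>40)&(Y<140)
print('nearface Y hist',np.histogram(Y[b],bins=range(54,112,4)))
print('X hist',np.histogram(X[b],bins=range(-34,34,4)))
b=b&(Y<75);P=np.stack([X[b],Y[b]],1);A=np.polyfit(P[:,0],P[:,1],1);print('near face fit',A)
im,d=vision.get_image('top');cv2.imwrite('pics/t9.png',im[110:230,240:420].repeat(4,0).repeat(4,1))
"
```

```text
cap -1 [-37.21958324  39.35656357] [-124.05189835  -56.72758787]
cap 0 [-37.87629957  39.12714511] [-34.60805558  32.16521513]
nearface Y hist (array([  0,  38, 148,  11,   3,   7,   7,   7,   8,   2,  10,   6,   3,
         0]), array([ 54,  58,  62,  66,  70,  74,  78,  82,  86,  90,  94,  98, 102,
       106, 110]))
X hist (array([ 0, 51, 34, 15, 17, 12, 19, 12, 18, 16, 14, 13, 14, 15,  0,  0]), array([-34, -30, -26, -22, -18, -14, -10,  -6,  -2,   2,   6,  10,  14,
        18,  22,  26,  30]))
near face fit [-3.84836494e-02  6.33504935e+01]
```

View pics/t9.png

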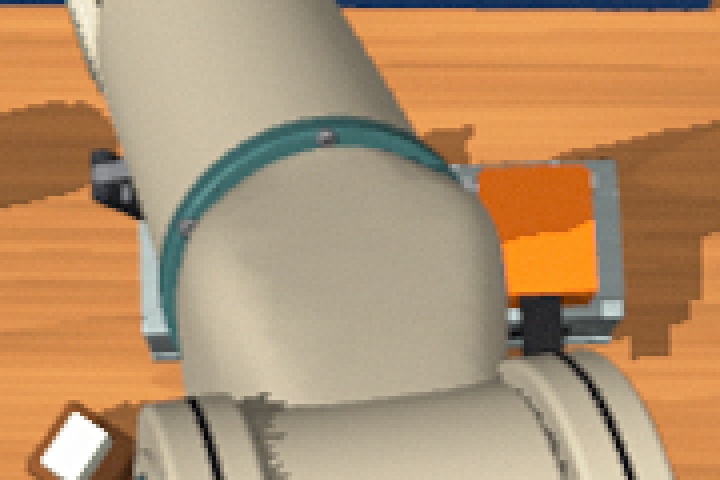

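>>> play_rows(
  slide=[
    [-2.5,0,0],
    [-2.5,0,8],
    [-2.5,0,16],
    [-2.5,0,24],
    [-2.5,0,24],
  ],
  turn=[0.02,0.02,0.02,0.02,0.02],
  fingers=[0,0,0,0,0],
)

```text
clock: 18.02
eef_pos: [616.2, 51.4, 132.8]
tool_rot: [3.139, 0.006, -3.111]
force: [-17.8, -2.6, 55.0]
width: 22.9
```

```bash
python3 -c "
from h import *
go(*ch(4,90,77),YAW);st()"
```

```text
slide [ 0.5 -0.3 55.8] turn -0.019 q [ 0.02  0.71 -0.24  1.7   0.23  0.75  1.27] rot [ 3.139  0.006 -3.111] pos [616.2  51.4 132.8] t 18.02
{'clock': np.float64(18.025), 'eef_pos': array([616.151,  51.351, 132.777]), 'tool_rot': array([ 3.139,  0.006, -3.111]), 'force': array([-17.807,  -2.572,  55.043]), 'torque': array([-0.537,  3.886,  0.045]), 'width': np.float64(22.88), 'qpos': array([ 0.021,  0.705, -0.242,  1.703,  0.227,  0.754,  1.27 ])}
```

>>> play_rows(
  slide=[
    [0,0,-8],
    [0,0,-14],
    [0,0,-14],
  ],
  turn=[0,0,0],
  fingers=[0,0,0],
)

```text
clock: 18.4
eef_pos: [615.9, 51.2, 146.1]
tool_rot: [3.139, 0.006, -3.111]
force: [-0.5, -0.0, -3.0]
width: 22.4
```

```bash
cat >> h.py <<'E'
def held(Yc,fn=None):
    im,d=vision.get_image('side');C=cloud('side',d)
    c,s=np.cos(YAW),np.sin(YAW);X=(C[...,0]-O[0])*c+(C[...,1]-O[1])*s;Y=-(C[...,0]-O[0])*s+(C[...,1]-O[1])*c;Z=C[...,2]
    b=rng(im,(105,110,50),(128,255,255))&(Z>72)&(abs(X)<50)&(abs(Y-Yc)<45)
    if fn: v,u=np.nonzero(b);cv2.imwrite(fn,cv2.resize(im[v.min()-70:v.max()+40,u.min()-50:u.max()+50],None,fx=4,fy=4,interpolation=cv2.INTER_CUBIC)[:600,:800])
    f=b&(Y<Yc-15); zt=np.percentile(Z[f],98);zb=np.percentile(Z[f],2); print('Z',zb,zt)
    for lo,hi in((zt-10,zt-4),(zt-25,zt-15),(zt-40,zt-30)):
        q=f&(Z>lo)&(Z<hi)
        if q.sum()>5: print('z',round(lo),'X',X[q].min().round(1),X[q].max().round(1),'Y med',np.median(Y[q]).round(1),'fit',np.polyfit(X[q],Y[q],1).round(3))
    # top face
    t=b&(Z>zt-3)&(Y>Yc-22); print('top face',t.sum(), X[t].min() if t.sum() else 0, np.median(Y[t]) if t.sum() else 0)
E
python3 -c "
from h import *
st();held(90,'pics/s10.png')"
```

```text
{'clock': np.float64(18.4), 'eef_pos': array([615.943,  51.246, 146.116]), 'tool_rot': array([ 3.139,  0.006, -3.111]), 'force': array([-0.54 , -0.038, -3.028]), 'torque': array([-0.041,  0.043,  0.   ]), 'width': np.float64(22.437), 'qpos': array([ 0.024,  0.688, -0.247,  1.693,  0.22 ,  0.782,  1.276])}
Z 89.9016348619551 135.4105255762122
z 125 X -25.3 23.2 Y med 63.7 fit [-5.900e-02  6.429e+01]
z 110 X -24.9 21.3 Y med 63.2 fit [-0.068 63.544]
z 95 X -25.4 22.6 Y med 63.2 fit [-0.072 63.393]
top face 61 -23.583833670755872 73.68369078632719
```

View pics/s10.png

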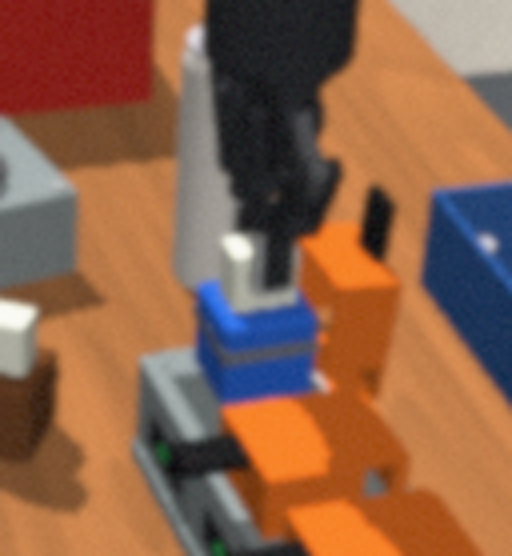

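```bash
python3 -c "
from h import *
im=cv2.imread('pics/t6.png'); cv2.imwrite('pics/t6z.png',cv2.resize(im[120:210,270:350],None,fx=7,fy=6.5,interpolation=cv2.INTER_NEAREST))
g=hsv(im)[...,2]
print(g[155:205:1,296].tolist()); print(g[180,275:325].tolist())
for x,y in((-30,60),(-30,120),(30,60),(30,120)): print(proj('top',ch(x,y,70)).round(1))
"
```

```text
[208, 209, 197, 212, 182, 135, 192, 217, 172, 100, 83, 89, 84, 75, 81, 82, 48, 27, 27, 27, 175, 192, 192, 169, 84, 28, 31, 29, 29, 137, 186, 190, 192, 213, 210, 206, 208, 202, 125, 69, 40, 49, 73, 172, 142, 197, 218, 216, 219, 220]
[106, 109, 126, 178, 208, 207, 204, 206, 206, 211, 171, 86, 87, 25, 32, 27, 29, 32, 30, 27, 29, 28, 26, 26, 33, 28, 29, 30, 27, 38, 45, 46, 43, 39, 53, 155, 213, 206, 204, 206, 206, 206, 205, 206, 207, 210, 234, 255, 255, 254]
[310.8 186.6]
[285.8 187.5]
[309.9 162.3]
[285.1 163.3]
```

View pics/t6z.png

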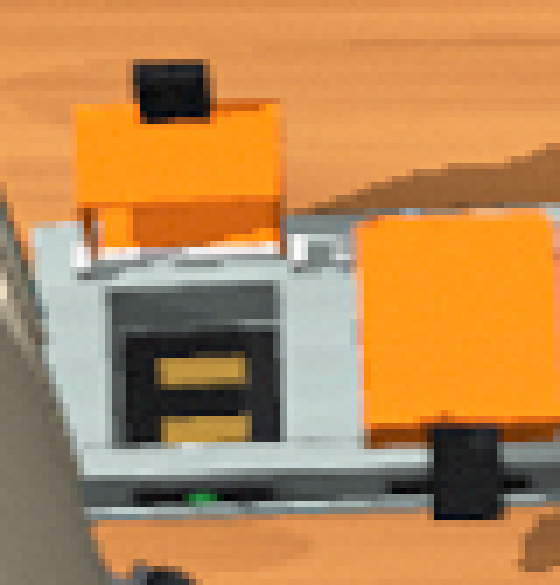

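>>> play_rows(
  slide=[
    [2,0,0],
    [3.5,0,0],
    [3.5,0,0],
    [3.5,0,0],
  ],
  turn=[-0.04,-0.065,-0.065,-0.065],
  fingers=[0,0,0,0],
)

```text
clock: 18.95
eef_pos: [612.2, 51.1, 145.5]
tool_rot: [3.14, 0.005, -3.046]
force: [-0.2, 0.2, -3.3]
width: 23.0
```

```bash
python3 -c "
from h import *
st();held(90)"
```

```text
{'clock': np.float64(18.95), 'eef_pos': array([612.158,  51.059, 145.528]), 'tool_rot': array([ 3.14 ,  0.005, -3.046]), 'force': array([-0.183,  0.206, -3.323]), 'torque': array([ 0.005, -0.034,  0.025]), 'width': np.float64(23.027), 'qpos': array([ 0.036,  0.686, -0.265,  1.703,  0.237,  0.779,  1.325])}
Z 89.80319915260205 133.9097811519389
z 124 X -27.9 20.6 Y med 63.3 fit [-1.8000e-02  6.3617e+01]
z 109 X -29.5 18.0 Y med 63.2 fit [4.000e-03 6.324e+01]
z 94 X -27.4 19.9 Y med 63.1 fit [-1.5000e-02  6.3365e+01]
top face 89 -28.336404839907953 75.1779089652872
```

>>> play_rows(
  slide=[
    [0,0,6],
    [0,0,12],
    [0,0,18],
    [0,0,22],
  ],
  turn=[0,0,0,0],
  fingers=[0,0,0,0],
)

```text
clock: 19.5
eef_pos: [612.0, 51.1, 122.9]
tool_rot: [3.14, 0.004, -3.046]
force: [-1.1, -0.1, -2.2]
width: 22.9
```

```bash
python3 -c "
from h import *
st()"
```

```text
{'clock': np.float64(19.5), 'eef_pos': array([612.016,  51.101, 122.927]), 'tool_rot': array([ 3.14 ,  0.004, -3.046]), 'force': array([-1.113, -0.122, -2.242]), 'torque': array([ 0.039, -0.044, -0.004]), 'width': np.float64(22.883), 'qpos': array([ 0.029,  0.716, -0.256,  1.719,  0.248,  0.734,  1.315])}
```

It's entering the well freely. Continuing to the floor.

>>> play_rows(
  slide=[
    [0,0,10],
    [0,0,20],
    [0,0,30],
    [0,0,40],
    [0,0,40],
  ],
  turn=[0,0,0,0,0],
  fingers=[0,0,0,0,0],
)

```text
clock: 20.12
eef_pos: [611.4, 51.1, 81.8]
tool_rot: [3.14, 0.002, -3.046]
force: [-0.4, -0.5, -2.7]
width: 22.6
```

```bash
python3 -c "
from h import *
st()"
```

```text
{'clock': np.float64(20.125), 'eef_pos': array([611.38 ,  51.082,  81.801]), 'tool_rot': array([ 3.140e+00,  2.000e-03, -3.046e+00]), 'force': array([-0.369, -0.548, -2.651]), 'torque': array([-0.013, -0.005,  0.003]), 'width': np.float64(22.605), 'qpos': array([ 0.017,  0.773, -0.236,  1.742,  0.268,  0.656,  1.298])}
```

>>> play_rows(
  slide=[
    [0,0,4],
    [0,0,7],
    [0,0,7],
  ],
  turn=[0,0,0],
  fingers=[0,0,0],
)

```text
clock: 20.5
eef_pos: [612.0, 51.1, 76.4]
tool_rot: [3.14, 0.003, -3.046]
force: [-1.2, -0.1, 7.1]
width: 23.0
```

```bash
python3 -c "
from h import *
st()"
```

```text
{'clock': np.float64(20.5), 'eef_pos': array([612.009,  51.147,  76.369]), 'tool_rot': array([ 3.140e+00,  3.000e-03, -3.046e+00]), 'force': array([-1.19 , -0.099,  7.136]), 'torque': array([-0.059,  0.63 ,  0.002]), 'width': np.float64(22.971), 'qpos': array([ 0.015,  0.781, -0.233,  1.744,  0.272,  0.645,  1.295])}
```

>>> play_rows(
  slide=[
    [0,0,0],
    [0,0,0],
    [0,0,-30],
    [0,0,-85],
    [0,0,-140],
  ],
  turn=[0,0,0,0,0],
  fingers=[0.55,0.55,0.55,0.55,0.55],
)

```text
clock: 21.12
eef_pos: [611.4, 50.9, 217.6]
tool_rot: [3.14, 0.003, -3.046]
force: [0.8, 0.0, 0.5]
width: 47.1
```

```bash
python3 -c "
from h import *
go(*ch(68,90,215),YAW);st();capang(2)
im,d=vision.get_image('side'); cv2.imwrite('pics/s11.png',im[130:320,300:490].repeat(3,0).repeat(3,1))"
```

```text
slide [-68.6  -3.    2.8] turn 0.046 q [ 0.05  0.6  -0.29  1.64  0.2   0.93  1.35] rot [ 3.140e+00  3.000e-03 -3.046e+00] pos [611.4  50.9 217.6] t 21.12
{'clock': np.float64(21.125), 'eef_pos': array([611.385,  50.864, 217.573]), 'tool_rot': array([ 3.140e+00,  3.000e-03, -3.046e+00]), 'force': array([0.811, 0.023, 0.512]), 'torque': array([-0.019, -0.017,  0.034]), 'width': np.float64(47.064), 'qpos': array([ 0.053,  0.601, -0.292,  1.637,  0.203,  0.931,  1.354])}
top tab None orange None
side tab (78, array([61.5, 63.7, 66.4]), array([157.8, 171.7, 184.8])) orange (147, array([33.6, 51.7, 69.1]), array([149.9, 152.2, 172.1]))
```

View pics/s11.png

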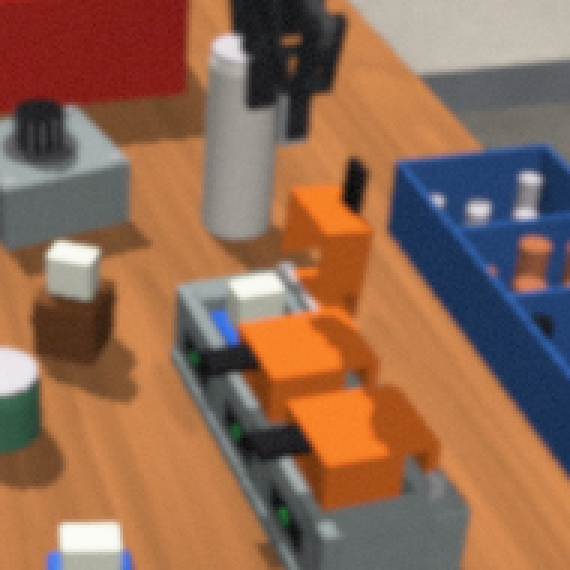

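```bash
cat >> h.py <<'E'
def shutpath(x0,z0):
    h=np.array([38,80]);v=np.array([-100,28.])
    for a in np.arange(1.65,-0.05,-.11):
        c,s=np.cos(-a),np.sin(-a);q=h+np.array([c*v[0]-s*v[1],s*v[0]+c*v[1]])+[10,0];print(round(a,2),q.round(1),'slide x,z',(x0-q[0]).round(1),(z0-q[1]).round(1))
E
python3 -c "
from h import *
shutpath(0,0)
go(*ch(102,90,215),YAW)"
```

```text
1.65 [ 83.8 177.5] slide x,z -83.8 -177.5
1.54 [ 72.9 180.8] slide x,z -72.9 -180.8
1.43 [ 61.7 182.9] slide x,z -61.7 -182.9
1.32 [ 50.3 183.8] slide x,z -50.3 -183.8
1.21 [ 38.9 183.4] slide x,z -38.9 -183.4
1.1 [ 27.6 181.8] slide x,z -27.6 -181.8
0.99 [ 16.5 179. ] slide x,z -16.5 -179.0
0.88 [  5.9 174.9] slide x,z -5.9 -174.9
0.77 [ -4.3 169.7] slide x,z 4.3 -169.7
0.66 [-13.8 163.4] slide x,z 13.8 -163.4
0.55 [-22.6 156.1] slide x,z 22.6 -156.1
0.44 [-30.5 147.9] slide x,z 30.5 -147.9
0.33 [-37.5 138.9] slide x,z 37.5 -138.9
0.22 [-43.5 129.1] slide x,z 43.5 -129.1
0.11 [-48.3 118.8] slide x,z 48.3 -118.8
-0.0 [-52. 108.] slide x,z 52.0 -108.0
slide [-100.    -4.8    5.9] turn 0.045 q [ 0.05  0.6  -0.29  1.64  0.2   0.93  1.35] rot [ 3.14   0.011 -3.047] pos [613.8  51.3 219.8] t 21.27
```

>>> play_rows(
  slide=[
    [-35,-2,0],
    [-75,-4,0],
    [-102,-5,0],
    [-102,-5,30],
    [-102,-5,45],
  ],
  turn=[0.02,0.046,0.046,0.046,0.046],
  fingers=[0,0,0,0,0],
)

```text
clock: 21.9
eef_pos: [714.4, 55.8, 172.1]
tool_rot: [3.14, 0.005, -3.092]
force: [-1.0, 0.5, -0.1]
width: -0.2
```

```bash
python3 -c "
from h import *
st();shutpath(102,173);go(*ch(102,90,173),YAW)"
```

```text
{'clock': np.float64(21.9), 'eef_pos': array([714.443,  55.844, 172.087]), 'tool_rot': array([ 3.14 ,  0.005, -3.092]), 'force': array([-1.013,  0.474, -0.097]), 'torque': array([-0.021, -0.027,  0.026]), 'width': np.float64(-0.223), 'qpos': array([ 0.018,  0.795, -0.259,  1.363,  0.217,  1.006,  1.339])}
1.65 [ 83.8 177.5] slide x,z 18.2 -4.5
1.54 [ 72.9 180.8] slide x,z 29.1 -7.8
1.43 [ 61.7 182.9] slide x,z 40.3 -9.9
1.32 [ 50.3 183.8] slide x,z 51.7 -10.8
1.21 [ 38.9 183.4] slide x,z 63.1 -10.4
1.1 [ 27.6 181.8] slide x,z 74.4 -8.8
0.99 [ 16.5 179. ] slide x,z 85.5 -6.0
0.88 [  5.9 174.9] slide x,z 96.1 -1.9
0.77 [ -4.3 169.7] slide x,z 106.3 3.3
0.66 [-13.8 163.4] slide x,z 115.8 9.6
0.55 [-22.6 156.1] slide x,z 124.6 16.9
0.44 [-30.5 147.9] slide x,z 132.5 25.1
0.33 [-37.5 138.9] slide x,z 139.5 34.1
0.22 [-43.5 129.1] slide x,z 145.5 43.9
0.11 [-48.3 118.8] slide x,z 150.3 54.2
-0.0 [-52. 108.] slide x,z 154.0 65.0
slide [ 0.5  0.2 -0.9] turn -0.001 q [ 0.02  0.79 -0.26  1.36  0.22  1.01  1.34] rot [ 3.14   0.005 -3.092] pos [714.4  55.8 172.1] t 21.9
```

>>> play_rows(
  slide=[
    [18,0,-2],
    [30,0,-5],
    [41,0,-7],
    [52,0,-8],
    [63,0,-8],
  ],
  turn=[0,0,0,0,0],
  fingers=[0,0,0,0,0],
)

```text
clock: 22.52
eef_pos: [651.2, 52.7, 180.4]
tool_rot: [3.14, 0.006, -3.092]
force: [0.2, -0.7, -0.6]
width: 0.3
```

```bash
python3 -c "
from h import *
st();capang(2)
shutpath(38.9,181)
im,d=vision.get_image('side'); cv2.imwrite('pics/s12.png',im[130:320,300:490].repeat(3,0).repeat(3,1))"
```

```text
{'clock': np.float64(22.525), 'eef_pos': array([651.165,  52.701, 180.365]), 'tool_rot': array([ 3.14 ,  0.006, -3.092]), 'force': array([ 0.221, -0.665, -0.602]), 'torque': array([-0.025, -0.171,  0.05 ]), 'width': np.float64(0.277), 'qpos': array([ 0.032,  0.694, -0.266,  1.561,  0.213,  0.909,  1.315])}
top tab None orange None
side tab (91, array([16.4, 25.8, 38.3]), array([164.6, 189.1, 203. ])) orange (152, array([ 2.8, 17.3, 31.3]), array([144.7, 150.8, 166.6]))
1.65 [ 83.8 177.5] slide x,z -44.9 3.5
1.54 [ 72.9 180.8] slide x,z -34.0 0.2
1.43 [ 61.7 182.9] slide x,z -22.8 -1.9
1.32 [ 50.3 183.8] slide x,z -11.4 -2.8
1.21 [ 38.9 183.4] slide x,z 0.0 -2.4
1.1 [ 27.6 181.8] slide x,z 11.3 -0.8
0.99 [ 16.5 179. ] slide x,z 22.4 2.0
0.88 [  5.9 174.9] slide x,z 33.0 6.1
0.77 [ -4.3 169.7] slide x,z 43.2 11.3
0.66 [-13.8 163.4] slide x,z 52.7 17.6
0.55 [-22.6 156.1] slide x,z 61.5 24.9
0.44 [-30.5 147.9] slide x,z 69.4 33.1
0.33 [-37.5 138.9] slide x,z 76.4 42.1
0.22 [-43.5 129.1] slide x,z 82.4 51.9
0.11 [-48.3 118.8] slide x,z 87.2 62.2
-0.0 [-52. 108.] slide x,z 90.9 73.0
```

View pics/s12.png

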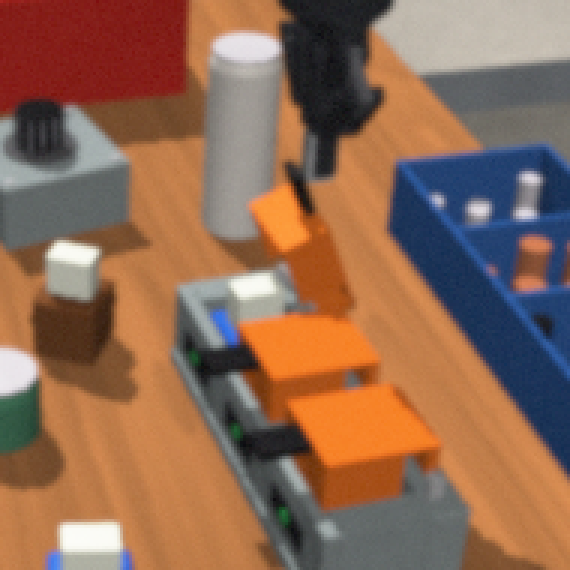

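Cap 2 is swinging shut with the finger behind its tab. Continuing along the arc.

>>> play_rows(
  slide=[
    [11,0,-1],
    [22,0,2],
    [33,0,6],
    [43,0,11],
    [53,0,17],
  ],
  turn=[0,0,0,0,0],
  fingers=[0,0,0,0,0],
)

```text
clock: 23.3
eef_pos: [597.2, 50.0, 162.4]
tool_rot: [3.14, 0.005, -3.092]
force: [1.1, 0.4, -0.4]
width: -0.3
```

>>> play_rows(
  slide=[
    [9,0,8],
    [17,0,16],
    [24,0,25],
    [30,0,35],
    [35,0,45],
  ],
  turn=[0,0,0,0,0],
  fingers=[0,0,0,0,0],
)

```text
clock: 23.92
eef_pos: [562.2, 48.4, 116.4]
tool_rot: [3.14, 0.005, -3.092]
force: [0.6, -0.8, -0.1]
width: 0.4
```

```bash
python3 -c "
from h import *
st();capang(2);go(*ch(-55,90,106),YAW)"
```

```text
{'clock': np.float64(23.925), 'eef_pos': array([562.176,  48.361, 116.44 ]), 'tool_rot': array([ 3.14 ,  0.005, -3.092]), 'force': array([ 0.551, -0.754, -0.074]), 'torque': array([ 0.007, -0.038, -0.003]), 'width': np.float64(0.386), 'qpos': array([ 0.021,  0.667, -0.24 ,  1.865,  0.25 ,  0.634,  1.249])}
top tab None orange None
side tab (226, array([-69.7, -62.2, -45.4]), array([111.3, 148.1, 198.8])) orange (294, array([-36.4,  -1.5,  36. ]), array([105.6, 110. , 113.6]))
slide [3.9 0.2 9.8] turn -0.0 q [ 0.02  0.67 -0.24  1.87  0.25  0.64  1.25] rot [ 3.140e+00  2.000e-03 -3.092e+00] pos [561.   48.2 115.8] t 24.02
```

Now press the tab down and check the force.

>>> play_rows(
  slide=[
    [3,0,6],
    [5,0,10],
    [5,0,12],
    [5,0,12],
  ],
  turn=[0,0,0,0],
  fingers=[0,0,0,0],
)

```text
clock: 24.52
eef_pos: [557.4, 48.1, 107.4]
tool_rot: [3.141, 0.006, -3.092]
force: [-6.4, -1.9, 28.2]
width: -0.1
```

```bash
python3 -c "
from h import *
st()"
```

```text
{'clock': np.float64(24.525), 'eef_pos': array([557.367,  48.124, 107.4  ]), 'tool_rot': array([ 3.141,  0.006, -3.092]), 'force': array([-6.398, -1.908, 28.179]), 'torque': array([-0.254,  1.321,  0.037]), 'width': np.float64(-0.099), 'qpos': array([ 0.015,  0.675, -0.233,  1.885,  0.257,  0.605,  1.24 ])}
```

>>> play_rows(
  slide=[
    [0,0,-25],
    [0,-45,-45],
    [0,-95,-45],
    [0,-145,-45],
    [0,-180,-45],
  ],
  turn=[0,0,0,0,0],
  fingers=[0,0,0.55,0.55,0.55],
)

```text
clock: 25.15
eef_pos: [565.8, -134.7, 152.3]
tool_rot: [-3.141, 0.006, -3.095]
force: [0.3, 0.2, 0.1]
width: 46.9
```

>>> play_rows(
  slide=[
    [0,0,0],
    [0,0,0],
  ],
  turn=[0,0],
  fingers=[0.55,0.55],
)

```text
clock: 25.4
eef_pos: [565.6, -133.8, 152.1]
tool_rot: [3.141, 0.005, -3.094]
force: [-0.5, 1.1, -0.4]
width: 46.8
```

```bash
python3 -c "
from h import *
st();capang(2);capang(0);go(*ch(-57,-90,93),YAW)"
```

```text
{'clock': np.float64(25.4), 'eef_pos': array([ 565.608, -133.806,  152.08 ]), 'tool_rot': array([ 3.141,  0.005, -3.094]), 'force': array([-0.491,  1.093, -0.399]), 'torque': array([ 0.016, -0.065, -0.006]), 'width': np.float64(46.798), 'qpos': array([ 0.365,  0.638, -0.281,  1.792,  0.245,  0.74 ,  1.573])}
top tab (139, array([-69.2, -55. , -39.4]), array([104.7, 108.1, 111.5])) orange (447, array([-34.2,   0.7,  36.4]), array([104.6, 108.2, 111.2]))
side tab (100, array([-70.8, -57.2, -43.1]), array([103.6, 107. , 109.3])) orange (113, array([-39.5, -27.7, -14.8]), array([103.1, 107.5, 109.2]))
top tab (105, array([-69.5, -58. , -48. ]), array([103.7, 108.1, 111.5])) orange (63, array([ 7.1, 27.8, 40.6]), array([104.8, 108.3, 111.3]))
side tab (175, array([-71.2, -57.4, -41.8]), array([102.9, 107.2, 109.5])) orange (460, array([-36.5,  -1.9,  34.9]), array([105.8, 107.7, 109.5]))
slide [ 2.1  1.3 59.3] turn -0.0 q [ 0.36  0.64 -0.28  1.79  0.25  0.74  1.57] rot [ 3.141  0.006 -3.092] pos [ 565.9 -132.9  152.3] t 25.6
```

>>> play_rows(
  slide=[
    [2,1.3,30],
    [2,1.3,60],
    [2,1.3,60.5],
    [2,1.3,60.5],
    [2,1.3,60.5],
  ],
  turn=[0,0,0,0,0],
  fingers=[0.55,0.55,0,0,0],
)

```text
clock: 26.22
eef_pos: [563.9, -130.5, 92.5]
tool_rot: [3.14, 0.005, -3.091]
force: [-3.0, 3.8, -1.4]
width: 22.5
```

>>> play_rows(
  slide=[
    [-4.7,0,-13],
    [-11.3,0,-26],
    [-20,0,-37.5],
    [-30,0,-47.5],
    [-42,0,-56.5],
  ],
  turn=[0,0,0,0,0],
  fingers=[0,0,0,0,0],
)

```text
clock: 26.85
eef_pos: [605.8, -128.3, 149.2]
tool_rot: [3.14, 0.005, -3.091]
force: [4.2, 1.2, -18.8]
width: 22.3
```

```bash
python3 -c "
from h import *
st()
im,d=vision.get_image('side'); cv2.imwrite('pics/s13.png',im[130:350,280:500].repeat(2,0).repeat(2,1))"
```

```text
{'clock': np.float64(26.85), 'eef_pos': array([ 605.824, -128.263,  149.178]), 'tool_rot': array([ 3.14 ,  0.005, -3.091]), 'force': array([  4.18 ,   1.175, -18.756]), 'torque': array([ 0.377, -0.515, -0.055]), 'width': np.float64(22.271), 'qpos': array([ 0.336,  0.689, -0.28 ,  1.685,  0.245,  0.797,  1.567])}
```

View pics/s13.png

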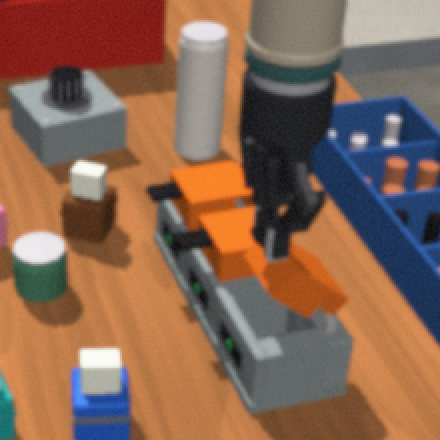

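>>> play_rows(
  slide=[
    [-13,0,-4],
    [-27,0,-8],
    [-41,0,-10.5],
    [-55,0,-11],
    [-68,0,-9],
  ],
  turn=[0,0,0,0,0],
  fingers=[0,0,0,0,0],
)

```text
clock: 27.52
eef_pos: [675.0, -124.7, 161.6]
tool_rot: [3.14, 0.005, -3.091]
force: [-2.8, 0.5, 2.6]
width: 20.7
```

```bash
python3 -c "
from h import *
st()"
```

```text
{'clock': np.float64(27.525), 'eef_pos': array([ 675.006, -124.655,  161.568]), 'tool_rot': array([ 3.14 ,  0.005, -3.091]), 'force': array([-2.845,  0.505,  2.641]), 'torque': array([0.346, 1.07 , 0.352]), 'width': np.float64(20.719), 'qpos': array([ 0.297,  0.764, -0.28 ,  1.471,  0.237,  0.935,  1.573])}
```

>>> play_rows(
  slide=[
    [-8,0,2],
    [-15,0,5],
    [-18,0,6],
    [-18,0,6],
  ],
  turn=[0,0,0,0],
  fingers=[0,0,0,0],
)

```text
clock: 28.02
eef_pos: [693.9, -124.0, 156.1]
tool_rot: [3.141, 0.007, -3.091]
force: [-0.5, 0.6, -0.1]
width: -0.3
```

```bash
python3 -c "
from h import *
st();capang(0)
im,d=vision.get_image('side'); cv2.imwrite('pics/s14.png',im[130:350,280:500].repeat(2,0).repeat(2,1))"
```

```text
{'clock': np.float64(28.025), 'eef_pos': array([ 693.896, -124.024,  156.073]), 'tool_rot': array([ 3.141,  0.007, -3.091]), 'force': array([-0.464,  0.646, -0.111]), 'torque': array([ 0.01 ,  0.068, -0.008]), 'width': np.float64(-0.326), 'qpos': array([ 0.286,  0.795, -0.277,  1.418,  0.239,  0.955,  1.573])}
top tab (118, array([51.5, 55.7, 66.9]), array([161.5, 186.2, 202.8])) orange (205, array([26.3, 40.1, 55.4]), array([150.1, 153.4, 157.2]))
side tab (303, array([50.4, 59.4, 77. ]), array([163.4, 181.8, 202.2])) orange (206, array([24.5, 39. , 53.6]), array([150.7, 153.2, 155.9]))
```

View pics/s14.png

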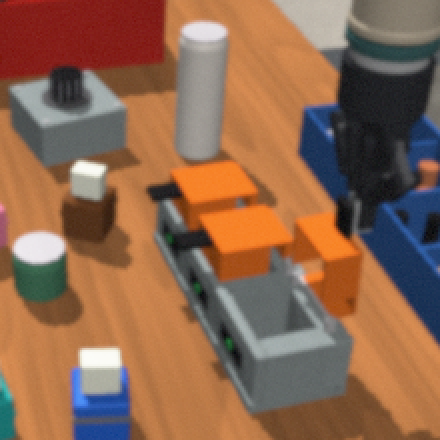

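>>> play_rows(
  slide=[
    [0,0,-40],
    [0,0,-64],
    [40,0,-64],
    [60,0,-40],
    [60,0,-12],
  ],
  turn=[0,0,0,0,0],
  fingers=[0,0,0,0,0],
)

```text
clock: 28.8
eef_pos: [632.1, -127.6, 168.1]
tool_rot: [3.141, 0.007, -3.092]
force: [-0.0, 0.0, -1.3]
width: -0.1
```

```bash
python3 -c "
from h import *
st();go(*ch(54,-90,168),YAW)"
```

```text
{'clock': np.float64(28.8), 'eef_pos': array([ 632.07 , -127.589,  168.058]), 'tool_rot': array([ 3.141,  0.007, -3.092]), 'force': array([-0.041,  0.042, -1.317]), 'torque': array([-0.003, -0.046,  0.009]), 'width': np.float64(-0.059), 'qpos': array([ 0.325,  0.699, -0.284,  1.597,  0.236,  0.873,  1.574])}
slide [-42.9  -0.7   0.3] turn 0.0 q [ 0.32  0.7  -0.28  1.6   0.24  0.87  1.57] rot [ 3.141  0.007 -3.092] pos [ 632.1 -127.6  168.1] t 28.8
```

>>> play_rows(
  slide=[
    [-15,0,0],
    [-28,0,0],
    [-36,0,0],
    [-42,0,0],
    [-46,0,0],
  ],
  turn=[0,0,0,0,0],
  fingers=[0,0,0,0,0],
)

```text
clock: 29.42
eef_pos: [674.8, -125.5, 168.0]
tool_rot: [3.141, -0.001, -3.092]
force: [-12.2, 0.4, 7.2]
width: 0.0
```

```bash
python3 -c "
from h import *
st();capang(0)"
```

```text
{'clock': np.float64(29.425), 'eef_pos': array([ 674.757, -125.51 ,  167.955]), 'tool_rot': array([ 3.141e+00, -1.000e-03, -3.092e+00]), 'force': array([-12.228,   0.447,   7.22 ]), 'torque': array([ 0.039,  2.578, -0.03 ]), 'width': np.float64(0.002), 'qpos': array([ 0.297,  0.76 , -0.28 ,  1.459,  0.235,  0.956,  1.575])}
top tab (28, array([43. , 47.3, 52.5]), array([173.3, 188.6, 200. ])) orange (127, array([34.9, 43.9, 59.1]), array([149.4, 152.9, 156.6]))
side tab (215, array([46.1, 60.1, 69.7]), array([157. , 181.9, 199.7])) orange (181, array([34.1, 48.1, 62.9]), array([150., 152., 154.]))
```

>>> play_rows(
  slide=[
    [15,0,-10],
    [50,0,-45],
    [105,0,-60],
    [160,-15,-60],
    [205,-35,-60],
  ],
  turn=[0,0,0.1,0.2,0.25],
  fingers=[0,0,0.6,0.6,0.6],
)

```text
clock: 30.15
eef_pos: [470.0, -170.9, 229.0]
tool_rot: [-3.141, 0.0, 2.94]
force: [-0.3, -1.4, 0.1]
width: 51.0
```

```bash
python3 -c "
from h import *
packs('pics/t15.png');st();capang(0)
im,d=vision.get_image('side');C=cloud('side',d);cv2.imwrite('pics/s15.png',im)
b=rng(im,(105,110,50),(128,255,255))&(C[...,0]<560)&(C[...,2]<60)&(C[...,2]>3)
for m,a,c in blobs(b,60): print(c,a,C[m].mean(0))"
```

```text
pack [ 439.4 -168.6] (23.9, 35.2) jaw deg 81.2 yaw -0.153 158
{'clock': np.float64(30.2), 'eef_pos': array([ 462.752, -174.947,  228.396]), 'tool_rot': array([-3.137, -0.008,  2.933]), 'force': array([-7.868, -2.233, -0.775]), 'torque': array([-0.152,  0.536,  0.044]), 'width': np.float64(51.088), 'qpos': array([ 0.477,  0.423, -0.246,  1.934,  0.145,  0.809,  1.513])}
top tab (83, array([63.4, 65.2, 69.4]), array([156.5, 176. , 187.6])) orange (200, array([35.6, 50.1, 66. ]), array([148.6, 152.2, 155.7]))
side tab (175, array([62.4, 64.5, 70.2]), array([157.3, 173.7, 186. ])) orange (190, array([34. , 48.5, 63.6]), array([150. , 152.1, 154.1]))
[329.48081841 330.04347826] 391 [ 434.51627887 -185.30189335   48.69012311]
[330.80827068 346.07894737] 266 [ 434.84701131 -194.89276665   17.17082977]
```

View pics/s15.png

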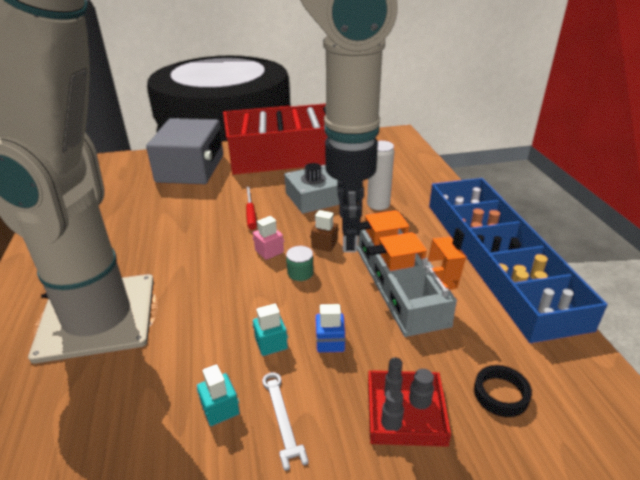

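```bash
python3 -c "
from h import *
go(439.4,-168.5,130,-.175)"
```

```text
slide [32.4 -3.7 99. ] turn -0.027 q [ 0.47  0.43 -0.25  1.92  0.14  0.81  1.51] rot [-3.141e+00  1.000e-03  2.940e+00] pos [ 471.9 -171.3  229. ] t 30.35
```

>>> play_rows(
  slide=[
    [15,-2,20],
    [32,-3.7,60],
    [32,-3.7,99],
    [32,-3.7,99],
    [32,-3.7,99],
  ],
  turn=[-0.03,-0.03,-0.03,-0.03,-0.03],
  fingers=[0.6,0.6,0.6,0.6,0.6],
)

```text
clock: 30.98
eef_pos: [441.8, -168.2, 130.8]
tool_rot: [3.142, 0.003, 2.971]
force: [-0.8, -0.2, -0.1]
width: 51.6
```

```bash
python3 -c "
from h import *
go(439.4,-168.5,63,-.175)"
```

```text
slide [ 2.5 -0.7 67.8] turn 0.005 q [ 0.45  0.55 -0.21  2.1   0.22  0.52  1.48] rot [3.142e+00 3.000e-03 2.971e+00] pos [ 441.8 -168.2  130.8] t 30.98
```

>>> play_rows(
  slide=[
    [3,-0.7,35],
    [3.5,-0.7,66],
    [3.5,-0.7,67],
    [3.5,-0.7,67],
    [3.5,-0.7,67],
  ],
  turn=[0,0,0,0,0],
  fingers=[0.6,0.6,0.6,0,0],
)

```text
clock: 31.6
eef_pos: [439.9, -168.5, 65.6]
tool_rot: [-3.141, 0.007, 2.972]
force: [0.4, 0.6, 4.3]
width: 22.9
```

>>> play_rows(
  slide=[
    [0,0,0],
    [0,0,0],
    [0,0,-40],
    [0,0,-85],
    [0,0,-125],
  ],
  turn=[0,0,0,0,0],
  fingers=[0,0,0,0,0],
)

```text
clock: 32.22
eef_pos: [438.6, -168.3, 191.8]
tool_rot: [-3.142, 0.006, 2.971]
force: [0.3, -0.2, -3.7]
width: 22.8
```

```bash
python3 -c "
from h import *
st();go(*ch(-2,-90,180),YAW)"
```

```text
{'clock': np.float64(32.225), 'eef_pos': array([ 438.604, -168.326,  191.831]), 'tool_rot': array([-3.142,  0.006,  2.971]), 'force': array([ 0.345, -0.176, -3.655]), 'torque': array([-0.079, -0.081,  0.014]), 'width': np.float64(22.774), 'qpos': array([ 0.499,  0.44 , -0.264,  2.049,  0.18 ,  0.668,  1.518])}
slide [-171.    69.4   12.9] turn -0.22 q [ 0.5   0.44 -0.26  2.05  0.18  0.67  1.52] rot [-3.142  0.006  2.971] pos [ 438.6 -168.3  191.8] t 32.23
```

>>> play_rows(
  slide=[
    [-40,16,0],
    [-85,34,0],
    [-130,52,0],
    [-160,65,0],
    [-170,69,0],
  ],
  turn=[-0.06,-0.12,-0.18,-0.22,-0.22],
  fingers=[0,0,0,0,0],
)

```text
clock: 32.85
eef_pos: [618.9, -127.8, 192.1]
tool_rot: [-3.141, 0.006, -3.09]
force: [-0.9, -0.4, -3.8]
width: 22.7
```

>>> play_rows(
  slide=[
    [0,0,15],
    [0,0,36],
    [0,0,40],
    [0,0,40],
  ],
  turn=[0,0,0,0],
  fingers=[0,0,0,0],
)

```text
clock: 33.35
eef_pos: [618.0, -128.3, 151.7]
tool_rot: [-3.141, 0.004, -3.091]
force: [1.0, 0.8, -3.5]
width: 22.6
```

```bash
python3 -c "
from h import *
st();held(-90,'pics/s16.png');go(*ch(-2,-90,148),YAW)"
```

```text
{'clock': np.float64(33.35), 'eef_pos': array([ 618.039, -128.339,  151.669]), 'tool_rot': array([-3.141,  0.004, -3.091]), 'force': array([ 0.965,  0.783, -3.476]), 'torque': array([-0.025, -0.044, -0.027]), 'width': np.float64(22.583), 'qpos': array([ 0.337,  0.703, -0.293,  1.648,  0.257,  0.825,  1.556])}
Z 89.3732535102662 286.9435582282985
z 277 X 5.7 17.9 Y med -125.1 fit [   0.583 -129.627]
z 262 X 2.8 6.0 Y med -127.1 fit [   2.187 -138.449]
top face 3 26.142105455326075 -111.2404171850127
slide [-0.2 -0.7  4.3] turn 0.001 q [ 0.34  0.7  -0.29  1.65  0.26  0.82  1.56] rot [-3.141  0.006 -3.091] pos [ 618.8 -128.2  152.3] t 33.4
```

View pics/s16.png

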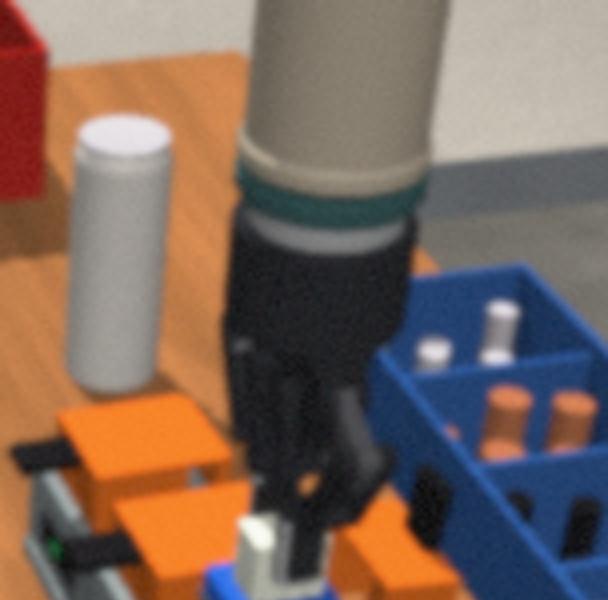

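Some high-up blue pixels spoiled that fit, so I'll limit the height range.

```bash
sed -i 's/(Z>72)&(abs(X)<50)/(Z>72)\&(Z<145)\&(abs(X)<50)/' h.py; python3 -c "
from h import *
held(-90)"
```

```text
Z 90.2295492365211 139.55190804385538
z 130 X -29.9 17.3 Y med -115.8 fit [-7.00000e-02 -1.15699e+02]
z 115 X -29.7 15.5 Y med -116.0 fit [-7.60000e-02 -1.15937e+02]
z 100 X -30.9 18.9 Y med -115.9 fit [-8.00000e-02 -1.15854e+02]
top face 151 -29.170918536105436 -104.11547380233797
```

>>> play_rows(
  slide=[
    [-0.5,-0.5,0],
    [-0.5,-0.5,0],
    [-0.5,-0.5,0],
    [-0.5,-0.5,0],
  ],
  turn=[-0.05,-0.07,-0.07,-0.07],
  fingers=[0,0,0,0],
)

```text
clock: 33.95
eef_pos: [619.8, -128.7, 152.9]
tool_rot: [-3.14, 0.007, -3.021]
force: [-0.7, 0.5, -3.3]
width: 22.7
```

```bash
python3 -c "
from h import *
st();held(-90)"
```

```text
{'clock': np.float64(33.95), 'eef_pos': array([ 619.763, -128.681,  152.913]), 'tool_rot': array([-3.14 ,  0.007, -3.021]), 'force': array([-0.716,  0.467, -3.266]), 'torque': array([0.005, 0.023, 0.017]), 'width': np.float64(22.707), 'qpos': array([ 0.349,  0.704, -0.313,  1.644,  0.273,  0.829,  1.612])}
Z 90.90911675807179 140.2199842628672
z 130 X -28.2 19.9 Y med -116.3 fit [-4.20000e-02 -1.15808e+02]
z 115 X -27.4 19.0 Y med -116.7 fit [ 1.20000e-02 -1.16316e+02]
z 100 X -28.5 20.1 Y med -116.2 fit [-3.30000e-02 -1.15993e+02]
top face 142 -29.732733020478484 -103.83616936889717
```

>>> play_rows(
  slide=[
    [0.3,-0.4,8],
    [0.3,-0.4,15],
    [0.3,-0.4,22],
    [0.3,-0.4,27],
  ],
  turn=[-0.015,-0.015,-0.015,-0.015],
  fingers=[0,0,0,0],
)

```text
clock: 34.5
eef_pos: [619.4, -129.0, 125.0]
tool_rot: [-3.141, 0.006, -3.006]
force: [0.2, -0.9, -4.0]
width: 22.4
```

```bash
python3 -c "
from h import *
st()"
```

```text
{'clock': np.float64(34.5), 'eef_pos': array([ 619.399, -129.   ,  125.005]), 'tool_rot': array([-3.141,  0.006, -3.006]), 'force': array([ 0.166, -0.919, -4.013]), 'torque': array([-0.024,  0.028, -0.019]), 'width': np.float64(22.382), 'qpos': array([ 0.344,  0.74 , -0.305,  1.664,  0.292,  0.777,  1.612])}
```

>>> play_rows(
  slide=[
    [0,0,11],
    [0,0,22],
    [0,0,33],
    [0,0,41],
    [0,0,41],
  ],
  turn=[0,0,0,0,0],
  fingers=[0,0,0,0,0],
)

```text
clock: 35.12
eef_pos: [619.1, -128.9, 83.1]
tool_rot: [-3.141, 0.004, -3.006]
force: [0.9, 0.0, -2.7]
width: 22.6
```

>>> play_rows(
  slide=[
    [0,0,4],
    [0,0,7],
    [0,0,7],
  ],
  turn=[0,0,0],
  fingers=[0,0,0],
)

```text
clock: 35.5
eef_pos: [619.4, -128.8, 77.6]
tool_rot: [-3.141, 0.005, -3.006]
force: [-2.2, 0.5, 5.6]
width: 23.1
```

```bash
python3 -c "
from h import *
st()"
```

```text
{'clock': np.float64(35.5), 'eef_pos': array([ 619.425, -128.81 ,   77.648]), 'tool_rot': array([-3.141,  0.005, -3.006]), 'force': array([-2.152,  0.49 ,  5.589]), 'torque': array([0.036, 0.598, 0.085]), 'width': np.float64(23.127), 'qpos': array([ 0.329,  0.803, -0.281,  1.69 ,  0.318,  0.689,  1.59 ])}
```

On the floor. Release and rise.

>>> play_rows(
  slide=[
    [0,0,0],
    [0,0,0],
    [0,0,-30],
    [0,0,-85],
    [0,0,-140],
  ],
  turn=[0,0,0,0,0],
  fingers=[0.55,0.55,0.55,0.55,0.55],
)

```text
clock: 36.12
eef_pos: [618.6, -128.8, 219.0]
tool_rot: [-3.141, 0.005, -3.006]
force: [1.0, 0.1, 0.5]
width: 46.7
```

```bash
python3 -c "
from h import *
go(*ch(102,-90,215),YAW)
im,d=vision.get_image('side'); cv2.imwrite('pics/s17.png',im[130:340,280:490].repeat(2,0).repeat(2,1))"
```

```text
slide [-103.9   -9.     4.5] turn 0.086 q [ 0.37  0.63 -0.34  1.58  0.24  0.97  1.65] rot [-3.141  0.005 -3.006] pos [ 618.6 -128.8  219. ] t 36.12
```

View pics/s17.png

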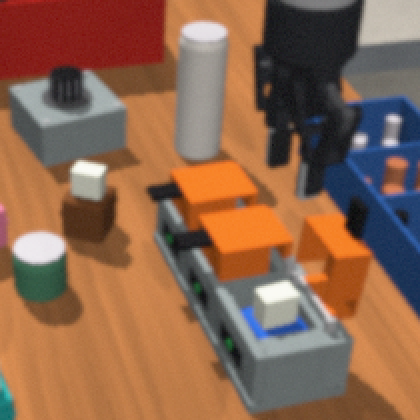

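The pack is seated upright in well 0. Closing the cap as before.

>>> play_rows(
  slide=[
    [-35,-3,0],
    [-75,-6,0],
    [-104,-9,0],
    [-104,-9,30],
    [-104,-9,46],
  ],
  turn=[0.04,0.086,0.086,0.086,0.086],
  fingers=[0,0,0,0,0],
)

```text
clock: 36.8
eef_pos: [727.3, -123.9, 180.9]
tool_rot: [-3.139, 0.015, -3.092]
force: [-0.3, -0.6, -0.1]
width: 0.3
```

```bash
python3 -c "
from h import *
st();go(*ch(102,-90,173),YAW)"
```

```text
{'clock': np.float64(36.8), 'eef_pos': array([ 727.325, -123.856,  180.907]), 'tool_rot': array([-3.139,  0.015, -3.092]), 'force': array([-0.276, -0.586, -0.109]), 'torque': array([0.01 , 0.067, 0.015]), 'width': np.float64(0.314), 'qpos': array([ 0.279,  0.817, -0.298,  1.293,  0.25 ,  1.052,  1.57 ])}
slide [4.6 0.4 7.8] turn -0.0 q [ 0.28  0.82 -0.3   1.29  0.25  1.05  1.57] rot [-3.139  0.015 -3.092] pos [ 727.3 -123.9  180.9] t 36.8
```

>>> play_rows(
  slide=[
    [4.6,0.4,7],
    [22,0,6],
    [34,0,3],
    [46,0,1],
    [57,0,0],
  ],
  turn=[0,0,0,0,0],
  fingers=[0,0,0,0,0],
)

```text
clock: 37.42
eef_pos: [670.3, -126.9, 181.0]
tool_rot: [-3.138, 0.017, -3.092]
force: [0.8, 0.3, -0.1]
width: -0.0
```

```bash
python3 -c "
from h import *
st();capang(0);go(*ch(38.9,-90,181),YAW)"
```

```text
{'clock': np.float64(37.425), 'eef_pos': array([ 670.265, -126.921,  180.994]), 'tool_rot': array([-3.138,  0.017, -3.092]), 'force': array([ 0.786,  0.33 , -0.14 ]), 'torque': array([ 0.011, -0.208,  0.045]), 'width': np.float64(-0.021), 'qpos': array([ 0.316,  0.733, -0.304,  1.481,  0.25 ,  0.948,  1.563])}
top tab (62, array([29.2, 34. , 42.6]), array([165.4, 190.4, 201.6])) orange (206, array([11.9, 25.4, 40.3]), array([147.4, 152.7, 159. ]))
side tab (149, array([27.6, 33.2, 50.7]), array([165.3, 189.1, 203. ])) orange (229, array([ 9.5, 24.6, 37.5]), array([147.4, 152. , 164.9]))
slide [ 9.5  0.7 -0.4] turn -0.001 q [ 0.32  0.73 -0.3   1.48  0.25  0.95  1.56] rot [-3.138  0.015 -3.092] pos [ 669.4 -127.1  180.8] t 37.52
```

>>> play_rows(
  slide=[
    [10,0.5,-1],
    [21,0.5,-1],
    [32,0.5,2],
    [43,0.5,6],
    [53,0.5,11],
  ],
  turn=[0,0,0,0,0],
  fingers=[0,0,0,0,0],
)

```text
clock: 38.15
eef_pos: [615.6, -129.3, 168.6]
tool_rot: [-3.138, 0.014, -3.093]
force: [-0.1, -0.2, 0.5]
width: -0.0
```

>>> play_rows(
  slide=[
    [10,0,7],
    [18,0,15],
    [26,0,23],
    [33,0,32],
    [39,0,42],
  ],
  turn=[0,0,0,0,0],
  fingers=[0,0,0,0,0],
)

```text
clock: 38.78
eef_pos: [576.8, -131.4, 125.3]
tool_rot: [-3.138, 0.014, -3.092]
force: [0.1, -0.3, 0.3]
width: -0.3
```

```bash
python3 -c "
from h import *
st();capang(0);go(*ch(-57,-90,106),YAW)"
```

```text
{'clock': np.float64(38.775), 'eef_pos': array([ 576.785, -131.377,  125.343]), 'tool_rot': array([-3.138,  0.014, -3.092]), 'force': array([ 0.142, -0.321,  0.335]), 'torque': array([-0.05 , -0.091,  0.003]), 'width': np.float64(-0.307), 'qpos': array([ 0.357,  0.685, -0.285,  1.792,  0.284,  0.69 ,  1.535])}
top tab (76, array([-63.9, -57.7, -48.5]), array([122.5, 126.6, 152.9])) orange (28, array([21.3, 36.6, 45. ]), array([103.9, 108.1, 112.1]))
side tab (323, array([-65.3, -56.6, -40.5]), array([119.7, 149.7, 201.7])) orange (445, array([-36. ,  -1.1,  38.9]), array([102.1, 113.3, 130.7]))
slide [11.8  0.3 18.4] turn -0.001 q [ 0.36  0.69 -0.28  1.79  0.28  0.69  1.53] rot [-3.139  0.011 -3.093] pos [ 575.6 -131.3  124.5] t 38.88
```

>>> play_rows(
  slide=[
    [4,0,8],
    [8,0,15],
    [11,0,19],
    [11,0,21],
    [11,0,21],
  ],
  turn=[0,0,0,0,0],
  fingers=[0,0,0,0,0],
)

```text
clock: 39.5
eef_pos: [567.1, -131.8, 107.4]
tool_rot: [-3.137, 0.017, -3.092]
force: [-5.6, 1.8, 27.3]
width: -0.0
```

```bash
python3 -c "
from h import *
st()"
```

```text
{'clock': np.float64(39.5), 'eef_pos': array([ 567.058, -131.811,  107.425]), 'tool_rot': array([-3.137,  0.017, -3.092]), 'force': array([-5.649,  1.781, 27.252]), 'torque': array([ 0.32 ,  1.074, -0.05 ]), 'width': np.float64(-0.022), 'qpos': array([ 0.354,  0.698, -0.272,  1.833,  0.299,  0.633,  1.522])}
```

>>> play_rows(
  slide=[
    [0,0,-30],
    [0,0,-80],
    [50,40,-110],
    [70,90,-110],
    [80,150,-110],
  ],
  turn=[0,0,0,0,0],
  fingers=[0,0,0,0,0],
)

```text
clock: 40.12
eef_pos: [476.4, 14.7, 215.9]
tool_rot: [-3.136, 0.017, -3.095]
force: [1.9, 0.7, 0.0]
width: 0.0
```

```bash
python3 -c "
from h import *
st();capang(0);capang(2);packs('pics/t18.png')
im,d=vision.get_image('side'); cv2.imwrite('pics/s18.png',im)"
```

```text
{'clock': np.float64(40.125), 'eef_pos': array([476.447,  14.733, 215.93 ]), 'tool_rot': array([-3.136,  0.017, -3.095]), 'force': array([1.949, 0.705, 0.044]), 'torque': array([ 0.088, -0.002, -0.056]), 'width': np.float64(0.004), 'qpos': array([ 0.161,  0.414, -0.35 ,  2.012,  0.219,  0.733,  1.294])}
top tab (138, array([-69.5, -54.2, -38.9]), array([104.4, 107.9, 111.2])) orange (449, array([-34.1,   0.6,  35.9]), array([104.6, 107.9, 111.6]))
side tab (178, array([-71.3, -57.5, -42.1]), array([102.4, 107.3, 108.8])) orange (455, array([-35.9,  -1.3,  34.9]), array([105.6, 107.6, 109.5]))
top tab None orange None
side tab (103, array([-70.7, -57.2, -43. ]), array([103.8, 107. , 109.3])) orange (307, array([-37.4,  -2.3,  34.5]), array([105.1, 107.3, 109. ]))
```

View pics/s18.png

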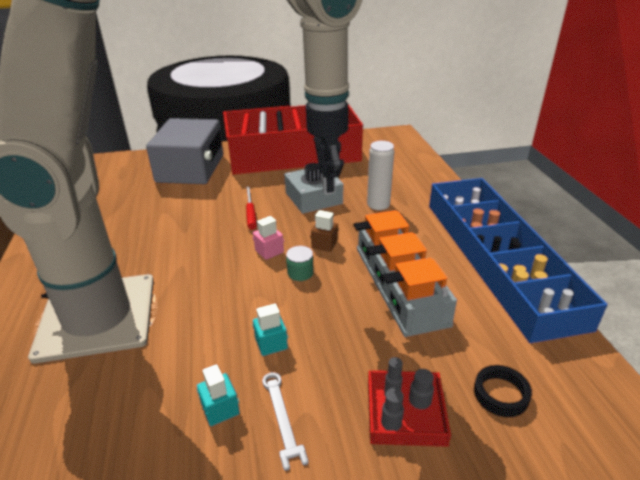

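View pics/t18.png

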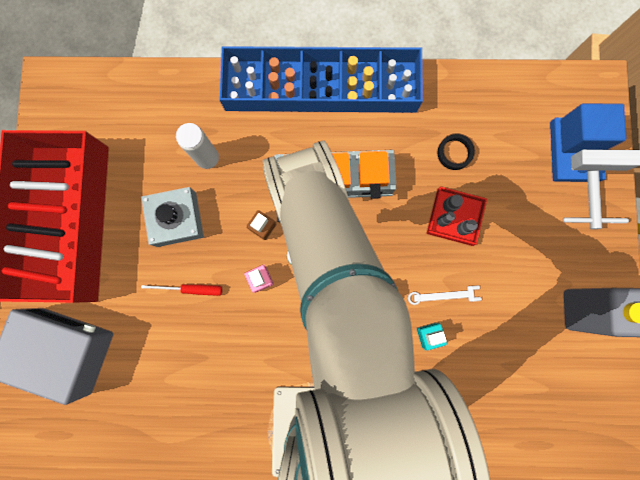

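Both caps read shut (108 mm, as at the start) and no blue packs remain on the bench. Now the selector: +4 clicks (2.094 rad).

```bash
python3 -c "
from h import *
go(512,361,180)"
```

```text
slide [-49.9 345.9  34.2] turn 0 q [ 0.16  0.42 -0.35  2.01  0.22  0.73  1.3 ] rot [-3.136  0.017 -3.094] pos [478.1  13.3 215.2] t 40.42
```

>>> play_rows(
  slide=[
    [-9,60,0],
    [-18,120,0],
    [-27,180,5],
    [-36,240,15],
    [-45,300,25],
  ],
  turn=[0,0,0,0,0],
  fingers=[1,1,1,1,1],
)

```text
clock: 41.05
eef_pos: [510.9, 314.8, 188.6]
tool_rot: [-3.135, 0.017, -3.098]
force: [1.9, 0.2, 0.5]
width: 85.1
```

>>> play_rows(
  slide=[
    [-4,38,20],
    [-4,42,45],
    [-4,42,60],
    [-4,42,60],
  ],
  turn=[0,0,0,0],
  fingers=[1,1,1,1],
)

```text
clock: 41.55
eef_pos: [514.5, 354.0, 127.0]
tool_rot: [-3.133, 0.015, -3.1]
force: [0.2, -0.3, -0.2]
width: 85.2
```

```bash
python3 -c "
from h import *
go(512,361,73);st()"
```

```text
slide [ 3.   7.6 53.9] turn 0 q [-0.48  0.72 -0.29  1.69  0.3   0.77  0.69] rot [-3.133  0.015 -3.1  ] pos [514.5 354.  127. ] t 41.55
{'clock': np.float64(41.55), 'eef_pos': array([514.46 , 353.997, 126.998]), 'tool_rot': array([-3.133,  0.015, -3.1  ]), 'force': array([ 0.176, -0.26 , -0.157]), 'torque': array([ 0.036,  0.026, -0.001]), 'width': np.float64(85.193), 'qpos': array([-0.48 ,  0.725, -0.29 ,  1.69 ,  0.302,  0.765,  0.692])}
```

>>> play_rows(
  slide=[
    [3,7.6,10],
    [3,7.6,35],
    [3,7.6,54],
    [3,7.6,54],
    [3,7.6,54],
  ],
  turn=[0,0,0,0,0],
  fingers=[1,1,1,1,1],
)

```text
clock: 42.18
eef_pos: [512.4, 361.4, 73.5]
tool_rot: [-3.133, 0.016, -3.1]
force: [0.2, -0.1, 0.7]
width: 85.3
```

```bash
python3 -c "
from h import *
go(512,361,73)"
```

```text
slide [ 0.4 -0.4  0.5] turn 0 q [-0.51  0.8  -0.26  1.71  0.33  0.67  0.65] rot [-3.133  0.016 -3.1  ] pos [512.4 361.4  73.5] t 42.17
```

>>> play_rows(
  slide=[
    [0,0,0],
    [0,0,0],
    [0,0,0],
    [0,0,0],
    [0,0,0],
  ],
  turn=[0,0,0,0,0],
  fingers=[0,0,0,0,0],
)

```text
clock: 42.8
eef_pos: [512.8, 362.4, 74.6]
tool_rot: [-3.135, 0.017, -3.1]
force: [-1.0, 0.8, 5.9]
width: 42.7
```

```bash
python3 -c "
from h import *
st();go(512,361,73)"
```

```text
{'clock': np.float64(42.8), 'eef_pos': array([512.757, 362.376,  74.593]), 'tool_rot': array([-3.135,  0.017, -3.1  ]), 'force': array([-0.985,  0.797,  5.922]), 'torque': array([ 0.107,  0.204, -0.008]), 'width': np.float64(42.708), 'qpos': array([-0.51 ,  0.798, -0.262,  1.712,  0.331,  0.667,  0.655])}
slide [ 0.8 -1.3  1.6] turn 0 q [-0.51  0.8  -0.26  1.71  0.33  0.67  0.65] rot [-3.135  0.017 -3.1  ] pos [512.8 362.4  74.6] t 42.8
```

>>> play_rows(
  slide=[
    [0,0,0],
    [0,0,0],
    [0,0,0],
    [0,0,0],
  ],
  turn=[0.175,0.35,0.524,0.524],
  fingers=[0,0,0,0],
)

```text
clock: 43.3
eef_pos: [512.5, 361.7, 74.6]
tool_rot: [3.141, 0.019, 2.661]
force: [-0.3, -0.9, 2.7]
width: 42.3
```

```bash
python3 -c "
from h import *
st();go(512.5,361.7,73)"
```

```text
{'clock': np.float64(43.3), 'eef_pos': array([512.498, 361.685,  74.637]), 'tool_rot': array([3.141, 0.019, 2.661]), 'force': array([-0.266, -0.947,  2.721]), 'torque': array([-0.57 ,  0.249, -0.084]), 'width': np.float64(42.251), 'qpos': array([-0.595,  0.788, -0.121,  1.715,  0.172,  0.641,  0.272])}
slide [0.  0.  1.6] turn 0 q [-0.6   0.79 -0.12  1.71  0.17  0.64  0.27] rot [3.141 0.019 2.661] pos [512.5 361.7  74.6] t 43.3
```

>>> play_rows(
  slide=[
    [0,0,0],
  ],
  turn=[0.175],
  fingers=[0],
)

```text
clock: 43.42
eef_pos: [512.4, 361.4, 74.7]
tool_rot: [3.138, 0.018, 2.485]
force: [-0.2, 1.1, -0.3]
width: 42.2
```

```bash
python3 -c "
from h import *
st()"
```

```text
{'clock': np.float64(43.425), 'eef_pos': array([512.352, 361.427,  74.656]), 'tool_rot': array([3.138, 0.018, 2.485]), 'force': array([-0.181,  1.094, -0.309]), 'torque': array([-0.286,  0.302,  0.113]), 'width': np.float64(42.169), 'qpos': array([-0.623,  0.786, -0.075,  1.716,  0.117,  0.636,  0.145])}
```

>>> play_rows(
  slide=[
    [0,0,0],
  ],
  turn=[0.175],
  fingers=[0],
)

```text
clock: 43.55
eef_pos: [512.1, 361.3, 74.7]
tool_rot: [3.135, 0.017, 2.309]
force: [-0.1, -0.1, 0.7]
width: 42.0
```

```bash
python3 -c "
from h import *
st()"
```

```text
{'clock': np.float64(43.55), 'eef_pos': array([512.129, 361.288,  74.656]), 'tool_rot': array([3.135, 0.017, 2.309]), 'force': array([-0.099, -0.142,  0.675]), 'torque': array([-0.373,  0.4  , -0.013]), 'width': np.float64(42.037), 'qpos': array([-0.652,  0.786, -0.027,  1.717,  0.06 ,  0.633,  0.018])}
```

>>> play_rows(
  slide=[
    [0,0,0],
    [0,0,0],
  ],
  turn=[0.176,0.176],
  fingers=[0,0],
)

```text
clock: 43.8
eef_pos: [511.9, 361.2, 74.6]
tool_rot: [3.133, 0.016, 2.137]
force: [0.7, -1.4, 1.9]
width: 42.0
```

```bash
python3 -c "
from h import *
st()"
```

```text
{'clock': np.float64(43.8), 'eef_pos': array([511.894, 361.211,  74.631]), 'tool_rot': array([3.133, 0.016, 2.137]), 'force': array([ 0.701, -1.411,  1.866]), 'torque': array([-0.4  ,  0.494, -0.09 ]), 'width': np.float64(42.015), 'qpos': array([-0.681,  0.786,  0.02 ,  1.718,  0.004,  0.631, -0.104])}
```

Torque follows the detents (+0.11, 0, −0.09), so the knob isn't slipping in the grip. Two clicks are done, two to go; the target yaw is 1.089.

>>> play_rows(
  slide=[
    [0,0,0],
    [0,0,0],
    [0,0,0],
    [0,0,0],
  ],
  turn=[0.175,0.35,0.524,0.524],
  fingers=[0,0,0,0],
)

```text
clock: 44.3
eef_pos: [511.2, 361.2, 74.6]
tool_rot: [3.128, 0.01, 1.619]
force: [-0.6, -0.7, 3.1]
width: 41.9
```

>>> play_rows(
  slide=[
    [0,0,0],
    [0,0,0],
    [0,0,0],
    [0,0,0],
  ],
  turn=[0.175,0.35,0.524,0.524],
  fingers=[0,0,0,0],
)

```text
clock: 44.8
eef_pos: [510.6, 361.4, 74.6]
tool_rot: [3.125, 0.002, 1.102]
force: [-0.9, -1.2, 4.0]
width: 42.1
```

```bash
python3 -c "
from h import *
st()"
```

```text
{'clock': np.float64(44.8), 'eef_pos': array([510.636, 361.447,  74.609]), 'tool_rot': array([3.125e+00, 2.000e-03, 1.102e+00]), 'force': array([-0.896, -1.235,  4.046]), 'torque': array([ 0.135,  1.081, -0.054]), 'width': np.float64(42.066), 'qpos': array([-0.848,  0.809,  0.299,  1.724, -0.331,  0.654, -0.843])}
```

>>> play_rows(
  slide=[
    [0,0,0],
    [0,0,0],
    [0,0,0],
    [0,0,-30],
    [0,0,-80],
  ],
  turn=[0.01,0.01,0.01,0.01,0.01],
  fingers=[0,1,1,1,1],
)

```text
clock: 45.42
eef_pos: [508.6, 361.5, 153.7]
tool_rot: [3.127, 0.006, 1.093]
force: [0.8, 0.7, -0.2]
width: 85.5
```

>>> play_rows(
  slide=[
    [0,0,-50],
    [0,0,-80],
    [0,0,-80],
  ],
  turn=[0,0,0],
  fingers=[1,1,1],
)

```text
clock: 45.8
eef_pos: [509.4, 363.3, 236.4]
tool_rot: [3.124, 0.0, 1.094]
force: [0.5, 0.5, -1.0]
width: 85.3
```

```bash
python3 -c "
from h import *
st()
for k in range(3): capang(k)
im,d=vision.get_image('top'); cv2.imwrite('pics/t19.png',im)
im,d=vision.get_image('side'); cv2.imwrite('pics/s19.png',im)"
```

```text
{'clock': np.float64(45.8), 'eef_pos': array([509.444, 363.339, 236.432]), 'tool_rot': array([3.124, 0.   , 1.094]), 'force': array([ 0.484,  0.518, -0.981]), 'torque': array([-0.016,  0.007,  0.017]), 'width': np.float64(85.296), 'qpos': array([-0.909,  0.611,  0.392,  1.599, -0.249,  0.974, -0.92 ])}
top tab (144, array([-69.8, -55.2, -39.8]), array([103.3, 107.9, 111.6])) orange (446, array([-34. ,   1.2,  36.2]), array([104.8, 108.2, 111.1]))
side tab (185, array([-71.3, -57.5, -41.9]), array([102.3, 107.1, 108.9])) orange (452, array([-36.3,  -1.4,  34.9]), array([105.6, 107.6, 109.4]))
top tab (139, array([-70. , -56. , -39.9]), array([104.7, 108.3, 111.4])) orange (441, array([-33.4,   0.6,  36. ]), array([104.8, 108.1, 111. ]))
side tab (153, array([-71.5, -57.6, -41.3]), array([102.3, 107.2, 108.8])) orange (354, array([-35.1,  -1.2,  35.1]), array([105.7, 107.7, 109.3]))
top tab (147, array([-69.6, -55.3, -39.1]), array([104.9, 108.4, 111.5])) orange (448, array([-34.4,   1.3,  36. ]), array([104.6, 108.1, 111. ]))
side tab (116, array([-70.3, -56.3, -41.6]), array([102.4, 107. , 109.1])) orange (299, array([-36.6,  -0.9,  34.8]), array([105.2, 107.5, 109.4]))
```

View pics/t19.png

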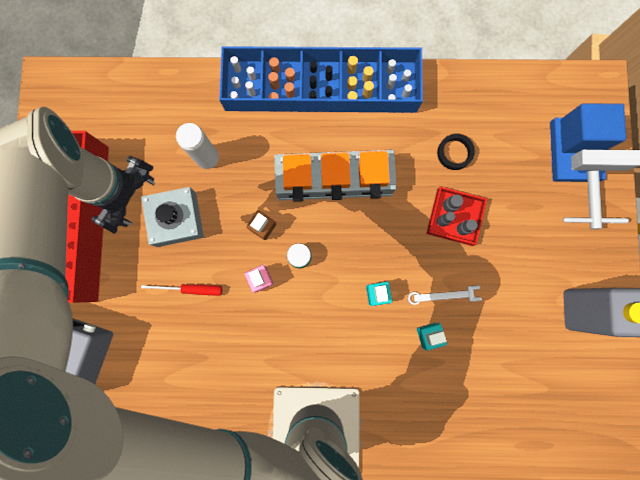

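View pics/s19.png

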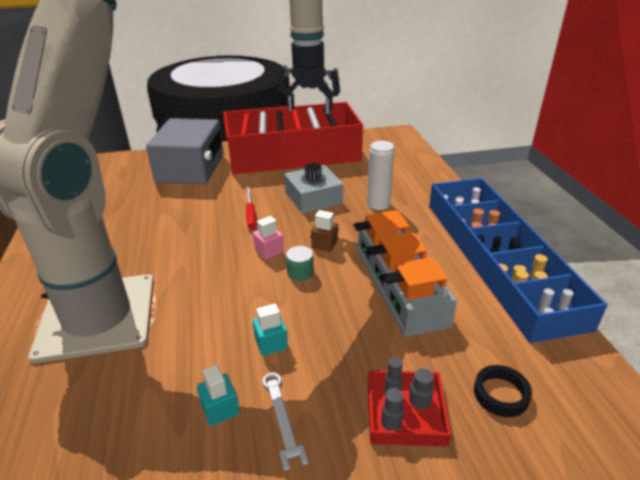

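All three caps are shut, no blue packs remain on the bench, everything else is where it was, and the arm is clear. Handing in.

```bash
python3 -c "
from cell import ctrl
print(ctrl.finish_job())"
```

```text
the job is handed in; nothing more can be done
None
```

I handed the job in at about 46 s on the robot's clock, with both blue packs loaded and the selector turned four clicks from off.

- **Selector to off:** I turned the knob anticlockwise to its stop. On a fresh grip, a 0.12 rad push gave 0.86 N m, well above the 0.2 N m of a click, so it was on the stop.
- **Packs:** There were only two blue packs. One is upright in well 2 and the other in well 0. I opened each cap fully, then pressed it shut with about 28 N.
- **Selector on:** With every cap shut, I turned the knob 2.08 to 2.09 rad clockwise, which is four clicks.

**Last checks:**
- All three caps read about 108 mm high, the same as when shut at the start.
- No blue pack is left on the bench, and the other objects look unmoved in both pictures.
- The knob has no mark, so its final position rests on the angle turned and on click torques sampled over one of the four clicks; the pictures cannot confirm it.

**What went wrong on the way:**
- Both tabs slipped out of the grip just short of fully open, so I pushed those caps the rest of the way.
- The first attempt to lower a pack into well 2 caught the well's back edge. The wrist force reached about 55 N, against the 120 N limit. I lifted it, shifted it 3.5 mm and straightened it, and it then went in freely.

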